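# Weigh the sample pot from behind the bottles

### The job

The sample pot standing behind the two bottles in the grey tray has to go on the balance. First move both bottles out of the way onto the flat side mat, then stand the pot upright in the middle of the balance's round pan, and only after that put each bottle back upright in the tray on the very spot it came from. Keep the bottles and the pot upright all the time and leave the two small vials in the tray where they are.

Things in the scene. Friction and masses are not known exactly. Their poses are not given: they have to be found in the camera images.
- sample_pot: small squat pot with a wide ribbed screw lid, lid 46 mm across and 13 mm tall, body 41 mm across, 57 mm tall in all, about 30 g; stands in the rear half of the tray behind the two bottles. Origin: centre of its underside, z up. Grip it round the lid or body, closing along the tray's y once the bottles are gone (at its +x side there is little room for a wide gripper body); the lid is fixed.
- broad_bottle: the broader, shorter bottle: clear glass, round, 69 mm across, 129 mm tall, about 0.33 kg, with a screw cap 43 mm across and 20 mm tall on top (heights 109 to 129 mm) that can be gripped and does not come off. Origin: centre of its underside, z up. Stands in the front half of the tray, left or right, on one of two round dark pads 76 mm apart, centre to centre.
- slim_bottle: the slimmer, taller bottle: opaque plastic, round, 60 mm across up to 122 mm height, 146 mm tall, about 0.21 kg, the screw cap on top is 43 mm across and 24 mm tall (heights 122 to 146 mm) and can be gripped; it does not come off. Origin: centre of its underside, z up. Stands in the front half of the tray on the other round pad.
- tray: fixed grey tray, 150 mm (x) by 215 mm (y), rim 5 mm thick and 18 mm high, inner floor 5 mm above the bench. Origin: centre of its underside; -x is its front, towards the robot. Bottle pads at x = -27, y = +38 and -38 mm; pot near x = 28, y = 0; vials near x = 37, y = +86 and -86 mm. A lamp box 135 mm tall stands behind it (+x), some 80 mm from the pot's centre.
- side_mat: fixed plain flat dark rectangular mat, 90 mm (x) by 180 mm (y), 4 mm thick, on the bench between tray and robot. Origin: centre of its underside, its top is 4 mm above it; y is its long axis. Holds both bottles side by side along y.
- balance: fixed small white bench balance, 128 mm (x) by 120 mm (y), with a round steel pan 84 mm across whose flat top lies 37 mm above the bench; the pan lies towards the +x side, the display on the -x side. Origin: on the bench straight below the centre of the pan.
- small_vial: bystander: small vial, 23 mm across, 54 mm tall, loose in the tray at one end, beside the pot. Origin: centre of its underside.
- large_vial: bystander: slightly larger vial, 25 mm across, 60 mm tall, loose in the tray at the other end, beside the pot. Origin: centre of its underside.

How it is judged:
By the outcome, as a careful person would: the job done as asked, in the order asked, and still so for the second after the job is handed in, with the robot touching nothing.
It also fails if it takes over 115 s, if anything falls off the work surface, if the arm or the gripper's body presses on something with over 40 N, if the wrist force passes 120 N, or if a joint passes its speed limit or range.

### The arm

A 7-joint arm with a two-finger parallel gripper is mounted at the origin on a cart in front of the work surface, level with it; the furniture and walls round the work are solid. World frame = base frame: x ahead of the robot, y to its left, z up, the work surface at z = 0. Lengths are in m, angles in rad, forces in N, time in s.
With the tool pointing down it reaches from about 0.375 to 0.925 m from the base axis. Payload 3.1 kg.
Tool frame: the origin (TCP) lies on the mounting face of the last link; the fingertips stand 173 mm ahead of it and the grasp point (between the pads) lies 155 mm ahead of it; z points along the fingers, y is the line along which they close (so a half turn about z gives the same grasp; the last joint's range is limited). The gripper opens to 85 mm and grips with 20 to 120 N. Pads are 22 mm wide; open, the fingers measure 114 mm over their backs; the gripper's body (76 mm by 85 mm) begins 54 mm behind the grasp point. The pads swing forward as they close: fully open they stand 13 mm farther back than shut.
Start: joints at [1.124, 0.383, 0.044, 1.598, -0.018, 1.161, -0.05], TCP at [0.222, -0.611, 0.405] pointing down, gripper open.
Joint ranges: [-2.61, 2.61], [-0.41, 2.15], [-1.48, 1.57], [0, 2.5], [-1.57, 4.71], [0.05, 1.97], [-2.85, 2.85]. Speed limits (rad/s): [2.79, 2.79, 3.14, 3.14, 3.14, 3.14, 3.14].

### API

Orientations are given as a unit quaternion [x, y, z, w].
In Python, from workcell import manip gives the robot as it stands.
- The arm moves only by the tool jog_arm, never from a script. Its argument "targets" is a list that holds one entry, the list of rows, each a list of 7 numbers: the turn, a rotation vector about the tool's x, y, z in degrees, then the shift along the tool's x, y, z in mm, then the closure, from 0 (fully open) to 1 (shut). A call has exactly 10 rows; each row is the pose to reach, as a shift and turn from the pose commanded when the call began, along the tool's axes at that moment; what a row does not reach only later rows make up. A row lasts 1/12 s, in which the tool goes at most 41.7 mm and 7.16 degrees, less where a joint would pass 70% of its speed; a pose out of reach is approached as far as the arm can. A call with a gripper value outside its range is refused whole. The fingers move at their own pace and stop on an object; the grip force is fixed at half the most. Time passes only in rows, so rows that repeat a pose let the fingers close, or fill a call up. It gives the time, the measured TCP pose, the force, the opening and the grip force at its end, in the units of the state.
- manip.read_state(): the state, without advancing time (a new reading comes with each control period).
- manip.camera(name): name is "scene" or "top"; returns the picture (384x512x3 uint8, red, green, blue); there is no depth.
- manip.camera_info(name): a dict with "fx", "fy", "cx", "cy" (pixels), "extrinsics" (4x4, takes a point from world to camera coordinates). Camera axes: x right, y down, z forward; pixel columns grow to the right and rows downward; lengths in m; the calibration is good to about 2 mm. A picture is of the moment at which its call begins. camera_info takes no time and is no camera call.
- manip.job_done(): hands the job in; it is judged then, once.
Trained networks look in the newest picture that a camera, given by its name, has taken for a name from the list of things; names that differ only in an ending like _2 or _b are one class to them, and where a whole thing is asked for, a point or a joint stands for the part that bears it (a point fixed in the world has none). Each returns a list of dicts, best first, with "p" (0 to 1); they miss things now and then, are a little off and sometimes report something else, mostly with a low value. They report only what shows in the picture. A call takes as long as a camera call.
- manip.cut_out(name, camera): "mask" (384x512 bool, what is visible of it) and "xy" ([column, row] in pixels, amid what is visible of it).
The state is a dict: "t": time; "joints": joint angles; "dq": joint speeds; "effort": joint torques, N m; "ee_pos": TCP position; "ee_rot": TCP orientation; "ft_force": force on the tool from outside, world axes, zero at the start; "moment": the same for the moment, N m; "width": finger opening in m; "grip_force": force on a finger pad.
Only numpy, scipy, OpenCV 4.12 (cv2) and the standard library are available. Lean on these libraries where they do the work, as an engineer would, in place of code of your own. Each camera call takes 0.05 s, during which the arm holds its last target. There are 200 camera calls.

## Working session

There is one attempt and no reset: what is moved stays moved. The work goes in short steps, Python scripts to look and compute and a tool call to move; the robot and the scene stay as the last step left them, time stands still between calls to the robot, and variables do not carry over. Pictures are saved under pics/ and viewed, at most 14 in all, crops included, and the job is handed in when it is done.

Besides the shell and the picture viewer there is one more tool, called after "Request:" by a JSON object that holds its "op" and its "data", one argument or row to a line. jog_arm: Moves the arm, as the interface text tells. Its arguments: {"type":"object","properties":{"targets":{"type":"array"}},"required":["targets"]}

```bash
mkdir -p pics; ls; cat > h.py <<'E'
import numpy as np, cv2
from workcell import manip
from scipy.spatial.transform import Rotation as R
def ray(cam,uv):
    i=manip.camera_info(cam);E=np.array(i["extrinsics"]);Rm=E[:3,:3];c=-Rm.T@E[:3,3]
    d=Rm.T@np.array([(uv[0]-i["cx"])/i["fx"],(uv[1]-i["cy"])/i["fy"],1]);return c,d
def at(cam,uv,z):
    c,d=ray(cam,uv);return c+d*(z-c[2])/d[2]
def proj(cam,p):
    i=manip.camera_info(cam);E=np.array(i["extrinsics"]);q=E[:3,:3]@np.array(p)+E[:3,3]
    return np.array([i["fx"]*q[0]/q[2]+i["cx"],i["fy"]*q[1]/q[2]+i["cy"]])
def snap(cam,fn,crop=None,s=1):
    im=manip.camera(cam)
    o=im if crop is None else im[crop[1]:crop[3],crop[0]:crop[2]]
    cv2.imwrite("pics/"+fn,cv2.resize(o[:,:,::-1],None,fx=s,fy=s,interpolation=cv2.INTER_CUBIC));return im
E
python3 - <<'E'
from h import *
np.set_printoptions(precision=4,suppress=True)
a=snap("top","t0.png",s=1.5);b=snap("scene","s0.png",s=1.5)
for c in("top","scene"):
    i=manip.camera_info(c);print(c,i["fx"],ray(c,(256,192)))
    for n in["sample_pot","broad_bottle","slim_bottle","tray","side_mat","balance","small_vial","large_vial"]:
        for r in manip.cut_out(n,c)[:2]:
            v,u=np.where(r["mask"]);print(n,round(r["p"],2),np.round(r["xy"],1),u.min(),v.min(),u.max(),v.max(),len(u))
s=manip.read_state();print(s["t"],s["ee_pos"],s["ee_rot"],s["width"])
E
```

```text
pics
top 398.85769463427715 (array([ 0.2309, -0.357 ,  0.832 ]), array([ 0.3304,  0.1381, -0.9338]))
sample_pot 0.71 [270.6 162.5] 256 154 278 177 353
broad_bottle 0.75 [263.  192.4] 244 170 277 216 1256
slim_bottle 0.63 [240.  162.2] 224 138 252 188 1120
tray 0.61 [280.  187.9] 204 133 316 238 3227
side_mat 0.93 [187.7 199.8] 148 158 225 238 2981
balance 0.82 [230.4 268.2] 189 228 272 311 3785
large_vial 0.61 [251.7 138.4] 244 130 254 149 153
large_vial 0.2 [262.4 191.1] 245 170 277 216 1229
scene 384.5658544596695 (array([0.1669, 0.2305, 0.6416]), array([ 0.4064, -0.5575, -0.7242]))
broad_bottle 0.72 [261.1 180.9] 245 148 278 209 1628
broad_bottle 0.34 [221.7 215.3] 186 167 296 233 2080
slim_bottle 0.83 [225.7 187.1] 213 152 243 217 1651
side_mat 0.66 [237.3 261.5] 184 227 283 293 3496
balance 0.73 [322.3 230.5] 284 199 364 265 3138
large_vial 0.61 [197.6 186.6] 192 173 204 198 257
0.9 [ 0.2222 -0.6109  0.4047] [0.9848 0.1735 0.     0.    ] 0.0851768891697047
```

View pics/t0.png

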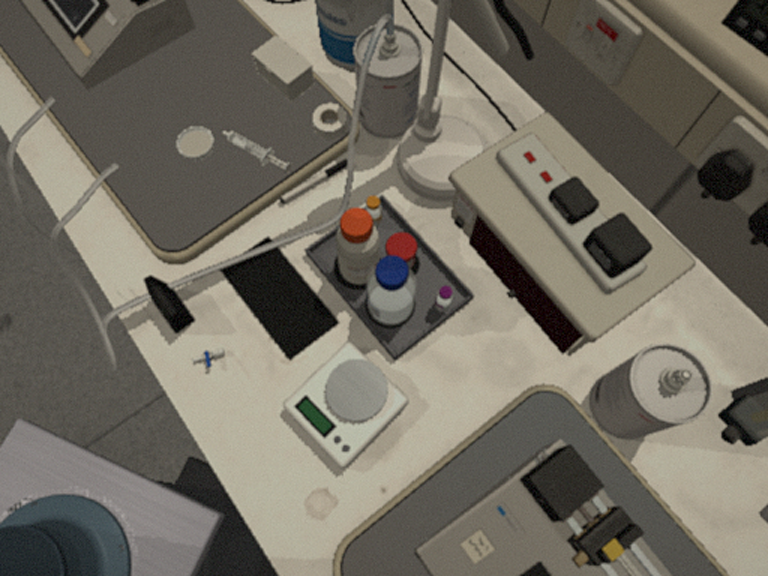

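View pics/s0.png

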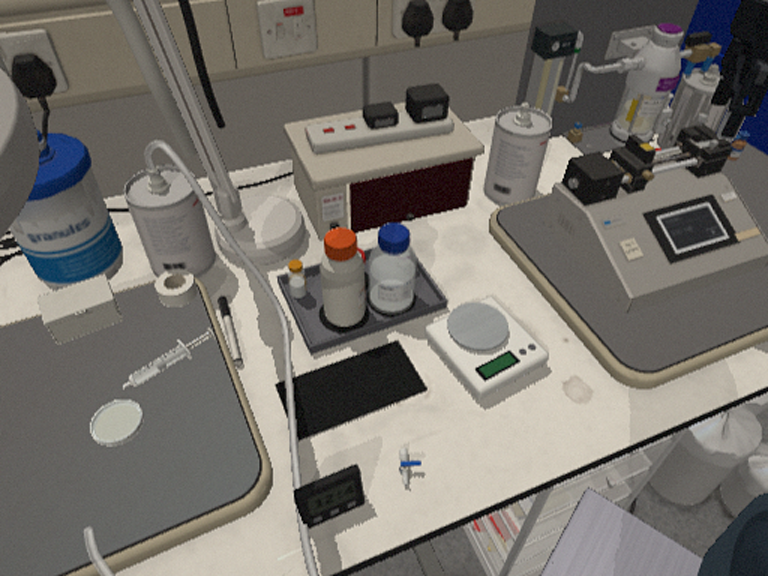

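The top view shows the slim bottle (orange cap) at about (237,150) and the broad one (blue cap) at (261,182). The pot's red lid is at (267,165), the vials at (249,136) and (297,195), the mat at (187,199) and the pan at (237,260), all in native pixels. A loose tube runs close to the mat's far (+y) end, so I'll check its height.

```bash
python3 - <<'E'
from h import *
np.set_printoptions(precision=4,suppress=True)
def blob(im,box,f):
    x0,y0,x1,y1=box;s=cv2.cvtColor(im[y0:y1,x0:x1],cv2.COLOR_RGB2HSV).astype(int);m=f(s[...,0],s[...,1],s[...,2])
    v,u=np.where(m);return np.array([u.mean()+x0,v.mean()+y0]),(u.min()+x0,v.min()+y0,u.max()+x0,v.max()+y0),len(u)
org=lambda h,s,v:(h<14)&(s>150)&(v>120); blu=lambda h,s,v:(h>105)&(h<130)&(s>130)&(v>60)
ims={c:manip.camera(c) for c in("top","scene")}
boxes={"top":[(220,130,258,165),(245,165,280,200)],"scene":[(210,145,245,180),(245,145,280,172)]}
for c in ims:
    for n,b,f,z in(("slim",boxes[c][0],org,.139),("broad",boxes[c][1],blu,.124)):
        m,e,k=blob(ims[c],b,f);print(c,n,m,e,k,at(c,m,z)[:2])
m,e,k=blob(ims["top"],(255,150,282,178),lambda h,s,v:((h<8)|(h>172))&(s>150)&(v>70));print("pot lid",m,e,k,at("top",m,.057)[:2])
def rect(c,n,z):
    r=manip.cut_out(n,c)[0];v,u=np.where(r["mask"])
    P=np.array([at(c,(a,b),z)[:2] for a,b in zip(u,v)],np.float32);q=cv2.minAreaRect(P*1000);print(c,n,q,cv2.boxPoints(q).round().tolist())
for c in ims: rect(c,"side_mat",.004)
rect("top","balance",.03);rect("top","tray",.015)
# triangulate caps
def tri(a,b):
    c1,d1=ray("top",a);c2,d2=ray("scene",b);A=np.stack([d1,-d2],1);t=np.linalg.lstsq(A,c2-c1,rcond=None)[0];p,q=c1+d1*t[0],c2+d2*t[1];return (p+q)/2,np.linalg.norm(p-q)
for n,i,f in(("slim",0,org),("broad",1,blu)):
    print(n,tri(blob(ims["top"],boxes["top"][i],f)[0],blob(ims["scene"],boxes["scene"][i],f)[0]))
# pan
m=cv2.inRange(cv2.cvtColor(ims["top"],cv2.COLOR_RGB2GRAY)[225:315,185:275],110,190);cv2.imwrite("pics/pan.png",m)
# tube: points in top, epipolar in scene
for uv in[(235,130),(225,145),(200,165),(180,175),(150,187),(110,203)]:
    print(uv,[proj("scene",at("top",uv,z)).round().astype(int).tolist() for z in(0.,.05,.1,.2,.3)])
a=ims["top"];b=ims["scene"]
o=np.hstack([cv2.resize(a[120:320,140:320],None,fx=2.2,fy=2.2)[:,:,::-1],cv2.resize(b[150:330,180:370],None,fx=2.05,fy=2.444)[:,:,::-1]]);print(o.shape)
cv2.imwrite("pics/c0.png",o)
E
```

```text
top slim [236.8907 147.4073] (np.int64(227), np.int64(139), np.int64(247), np.int64(156)) 302 [ 0.547  -0.1839]
top broad [260.9297 180.0061] (np.int64(251), np.int64(171), np.int64(271), np.int64(189)) 327 [ 0.5078 -0.2513]
scene slim [227.065  159.0732] (np.int64(216), np.int64(152), np.int64(242), np.int64(172)) 246 [ 0.5476 -0.1923]
scene broad [262.253  158.0976] (np.int64(252), np.int64(148), np.int64(272), np.int64(168)) 328 [ 0.5049 -0.2516]
pot lid [267.5729 163.4062] (np.int64(257), np.int64(155), np.int64(277), np.int64(173)) 288 [ 0.5751 -0.2394]
top side_mat ((454.019775390625, -95.03121948242188), (179.53427124023438, 91.40567779541016), 62.19039535522461) [[372.0, -153.0], [453.0, -196.0], [536.0, -37.0], [455.0, 6.0]]Traceback (most recent call last):
  File "<stdin>", line 16, in <module>
  File "<stdin>", line 15, in rect
  File "h.py", line 8, in at
    c,d=ray(cam,uv);return c+d*(z-c[2])/d[2]
        ~~~^^^^^^^^
  File "h.py", line 5, in ray
    i=manip.camera_info(cam);E=np.array(i["extrinsics"]);Rm=E[:3,:3];c=-Rm.T@E[:3,3]
ValueError: time passes only in moves, steps and waits
```

```bash
sed -i 's/manip.camera_info(cam)/info(cam)/; s/^def ray/import functools\n@functools.lru_cache(None)\ndef info(c): return manip.camera_info(c)\ndef ray/' h.py
cat >> h.py <<'E'
def blob(im,box,f):
    x0,y0,x1,y1=box;s=cv2.cvtColor(im[y0:y1,x0:x1],cv2.COLOR_RGB2HSV).astype(int);m=f(s[...,0],s[...,1],s[...,2])
    v,u=np.where(m);return np.array([u.mean()+x0,v.mean()+y0])
org=lambda h,s,v:(h<14)&(s>150)&(v>120)
blu=lambda h,s,v:(h>105)&(h<130)&(s>130)&(v>60)
red=lambda h,s,v:((h<8)|(h>172))&(s>150)&(v>70)
E
python3 - <<'E'
from h import *
np.set_printoptions(precision=4,suppress=True)
ims={c:manip.camera(c) for c in("top","scene")}
def rect(c,n,z):
    r=manip.cut_out(n,c)[0];v,u=np.where(r["mask"])
    P=np.array([at(c,(a,b),z)[:2] for a,b in zip(u,v)],np.float32);q=cv2.minAreaRect(P*1000);print(c,n,q,cv2.boxPoints(q).round().tolist())
for c in ims: rect(c,"side_mat",.004)
rect("top","balance",.03);rect("scene","balance",.03);rect("top","tray",.018)
def tri(a,b):
    c1,d1=ray("top",a);c2,d2=ray("scene",b);A=np.stack([d1,-d2],1);t=np.linalg.lstsq(A,c2-c1,rcond=None)[0];p,q=c1+d1*t[0],c2+d2*t[1];return (p+q)/2,np.linalg.norm(p-q)
print(tri((236.9,147.4),(227.06,159.07)),tri((260.9,180),(262.25,158.1)))
for uv in[(235,130),(225,145),(200,165),(180,175),(150,187),(110,203)]:
    print(uv,[proj("scene",at("top",uv,z)).round().astype(int).tolist() for z in(0.,.05,.1,.2,.3)])
a=ims["top"];b=ims["scene"]
o=np.hstack([cv2.resize(a[120:320,140:320],(396,440))[:,:,::-1],cv2.resize(b[150:330,180:370],(390,440))[:,:,::-1]])
cv2.imwrite("pics/c0.png",o)
# rectified top view at z=0.037 (1 px = 1mm): world x 0.35..0.7 down->up, y
H=cv2.getPerspectiveTransform(np.float32([proj("top",(x,y,.037)) for x,y in((.7,0),(.7,-.5),(.3,-.5),(.3,0))]),np.float32([[0,0],[750,0],[750,600],[0,600]]))
cv2.imwrite("pics/rect37.png",cv2.warpPerspective(a,H,(750,600))[:,:,::-1])
E
```

```text
top side_mat ((452.4892578125, -94.50702667236328), (180.56178283691406, 91.41868591308594), 62.014060974121094) [[370.0, -153.0], [450.0, -196.0], [535.0, -36.0], [454.0, 7.0]]
scene side_mat ((452.01715087890625, -90.6181640625), (181.7281036376953, 92.30685424804688), 61.48491287231445) [[368.0, -148.0], [449.0, -192.0], [536.0, -33.0], [455.0, 11.0]]
top balance ((345.0123291015625, -255.20855712890625), (120.05733489990234, 125.61116027832031), 69.13633728027344) [[265.0, -289.0], [382.0, -334.0], [425.0, -221.0], [308.0, -177.0]]
scene balance ((342.9311218261719, -244.15121459960938), (130.15530395507812, 140.36947631835938), 68.28746032714844) [[254.0, -279.0], [384.0, -331.0], [432.0, -210.0], [302.0, -158.0]]
top tray ((544.2918701171875, -231.47344970703125), (217.31455993652344, 153.0086669921875), 62.02819061279297) [[426.0, -292.0], [561.0, -363.0], [663.0, -171.0], [528.0, -100.0]]
(array([ 0.5427, -0.186 ,  0.1466]), np.float64(0.0014417132497129882)) (array([ 0.5063, -0.2516,  0.1242]), np.float64(0.0026719393915732546))
(235, 130) [[175, 202], [185, 188], [196, 173], [221, 137], [253, 92]]
(225, 145) [[188, 213], [198, 198], [209, 182], [234, 145], [266, 99]]
(200, 165) [[201, 238], [212, 222], [223, 205], [249, 165], [282, 115]]
(180, 175) [[206, 258], [217, 241], [228, 223], [255, 180], [289, 128]]
(150, 187) [[209, 291], [221, 272], [233, 252], [262, 205], [296, 147]]
(110, 203) [[214, 341], [227, 319], [240, 296], [271, 242], [308, 177]]
```

View pics/c0.png

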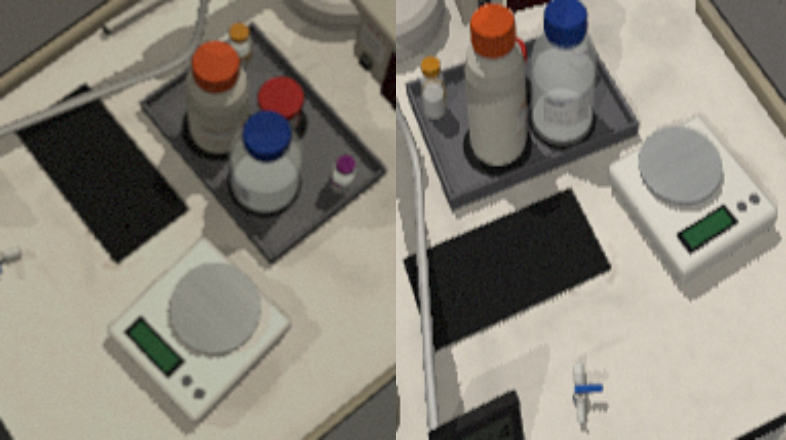

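View pics/rect37.png

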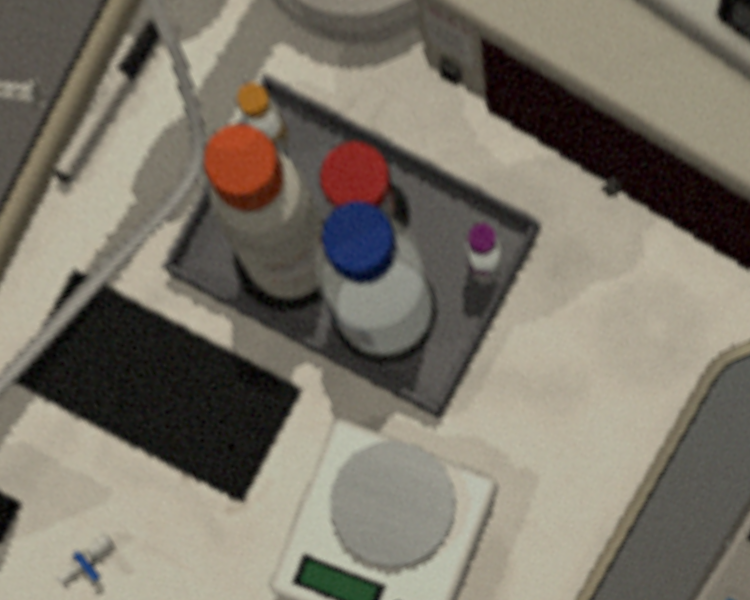

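The crops show that the tray, mat and balance are all clear. The tube passes over the mat's +y corner (top view about (185,163)). Next I'll fit the caps, pot and vials by matching cylinder silhouettes, and triangulate the tube.

```bash
cat >> h.py <<'E'
from scipy.optimize import least_squares
def cylc(cam,x,y,z0,z1,r):
    t=np.linspace(0,2*np.pi,40,endpoint=False)
    P=np.array([proj(cam,(x+r*np.cos(a),y+r*np.sin(a),z)) for z in(z0,z1) for a in t],np.float32)
    M=cv2.moments(cv2.convexHull(P*16));return np.array([M["m10"]/M["m00"],M["m01"]/M["m00"]])/16
def fit(obs,z0,z1,r,p0=(.53,-.22)):
    f=lambda p:np.concatenate([cylc(c,*p,z0,z1,r)-m for c,m in obs])
    s=least_squares(f,p0);return s.x,s.fun
ang=np.radians(-28)
TX=np.array([np.cos(ang),np.sin(ang)]);TY=np.array([-TX[1],TX[0]])
def go(xy,z,ydeg):
    """shift/turn from commanded~measured pose; ydeg = world angle of tool y"""
    s=manip.read_state();r=R.from_quat(s["ee_rot"]);q=r.inv().apply(np.array([*xy,z])-s["ee_pos"])*1000
    yd=np.radians(ydeg);t=R.from_matrix(np.array([[-np.sin(yd),np.cos(yd),0],[np.cos(yd),np.sin(yd),0],[0,0,-1]]).T.T)
    y=np.array([np.cos(yd),np.sin(yd),0]);z_=np.array([0,0,-1.]);t=R.from_matrix(np.stack([np.cross(y,z_),y,z_],1))
    print("shift",q.round(1),"turn",np.degrees((r.inv()*t).as_rotvec()).round(2),"pos",np.round(s["ee_pos"],4),"t",s["t"],"w",round(s["width"],4),"F",np.round(s["ft_force"],1),"g",round(s["grip_force"],1),"j",np.round(s["joints"],2))
E
python3 - <<'E'
from h import *
np.set_printoptions(precision=4,suppress=True)
a=manip.camera("top");b=manip.camera("scene")
bx={"top":[(220,130,258,165),(245,165,280,200)],"scene":[(210,145,245,180),(245,145,280,172)]}
im={"top":a,"scene":b}
for n,i,f,z0,z1 in(("slim",0,org,.127,.151),("broad",1,blu,.114,.134)):
    o=[(c,blob(im[c],bx[c][i],f)) for c in im]
    print(n,fit(o,z0,z1,.0215),"top only",fit(o[:1],z0,z1,.0215)[0],"scene",fit(o[1:],z0,z1,.0215)[0])
print("pot",fit([("top",blob(a,(255,150,282,178),red))],.049,.062,.023))
C=np.array([.5443,-.2315])
for n,d in(("slim",(-.027,.038)),("broad",(-.027,-.038)),("pot",(.028,0))): print(n,"from tray",C+d[0]*TX+d[1]*TY)
for uv in[(232,130),(220,150),(200,158),(185,163),(165,170),(140,179),(110,195)]:
    print(uv,at("top",uv,0)[:2],[proj("scene",at("top",uv,z)).round().astype(int).tolist() for z in(0.,.05,.1,.2,.3)])
# tube in scene: bright ridge per row
g=cv2.cvtColor(b,cv2.COLOR_RGB2GRAY)
for v in(170,190,210,230,250,270,290): print(v,g[v,165:215:2].tolist())
E
```

```text
slim (array([ 0.5459, -0.1878]), array([ 1.432 ,  0.9544, -1.0648,  1.6737])) top only [ 0.5467 -0.1844] scene [ 0.5475 -0.1928]
broad (array([ 0.5066, -0.252 ]), array([ 0.1283,  0.5717, -0.5733, -0.2882])) top only [ 0.5076 -0.2513] scene [ 0.5052 -0.252 ]
pot (array([ 0.5758, -0.2391]), array([ 0., -0.]))
slim from tray [ 0.5383 -0.1853]
broad from tray [ 0.5026 -0.2524]
pot from tray [ 0.569  -0.2446]
(232, 130) [ 0.6481 -0.1196] [[173, 204], [184, 190], [195, 175], [220, 138], [252, 94]]
(220, 150) [ 0.5888 -0.1157] [[192, 218], [202, 203], [213, 187], [238, 149], [270, 102]]
(200, 158) [ 0.5519 -0.0818] [[193, 237], [204, 221], [215, 204], [242, 163], [274, 114]]
(185, 163) [ 0.5269 -0.0556] [[193, 251], [204, 235], [216, 216], [243, 175], [277, 123]]
(165, 170) [ 0.4931 -0.0214] [[193, 272], [205, 254], [217, 235], [245, 190], [280, 136]]
(140, 179) [0.451  0.0205] [[194, 300], [206, 281], [219, 260], [249, 212], [285, 153]]
(110, 195) [0.3905 0.0634] [[203, 340], [216, 318], [229, 294], [261, 241], [298, 176]]
170 [134, 136, 137, 133, 128, 126, 132, 120, 118, 115, 106, 106, 99, 99, 101, 116, 114, 106, 148, 184, 186, 180, 183, 178, 183]
190 [205, 133, 133, 129, 130, 139, 145, 104, 213, 205, 207, 69, 76, 85, 113, 152, 163, 155, 139, 82, 87, 88, 93, 97, 92]
210 [205, 205, 208, 204, 131, 133, 133, 130, 127, 128, 119, 175, 138, 171, 202, 78, 104, 80, 94, 95, 97, 96, 95, 97, 15]
230 [206, 206, 203, 205, 206, 201, 160, 127, 131, 132, 127, 128, 142, 185, 105, 196, 197, 195, 189, 192, 46, 90, 76, 63, 53]
250 [198, 201, 202, 204, 205, 205, 204, 208, 204, 202, 126, 130, 123, 169, 170, 127, 180, 74, 17, 30, 21, 27, 22, 23, 22]
270 [110, 199, 199, 200, 203, 202, 198, 202, 202, 202, 202, 204, 5, 112, 178, 138, 7, 21, 25, 22, 26, 23, 14, 37, 30]
290 [106, 73, 159, 134, 107, 200, 198, 195, 200, 198, 199, 195, 192, 192, 130, 194, 108, 14, 3, 19, 17, 89, 107, 170, 205]
```

The tube lies on the bench (z≈0) and overlaps only the mat's +x/+y corner, so I'll keep the slim bottle clear of it. The slim cap's blob in the scene view ran into the red lid, so I'll refit it with clean components.

```bash
cat >> h.py <<'E'
def comp(im,seed,tol=(6,90,90),box=22):
    """largest component of seed-like hue around seed"""
    s=cv2.cvtColor(im,cv2.COLOR_RGB2HSV).astype(int);c=np.median(s[seed[1]-1:seed[1]+2,seed[0]-1:seed[0]+2].reshape(-1,3),0)
    dh=np.abs((s[...,0]-c[0]+90)%180-90);m=((dh<=tol[0])&(s[...,1]>c[1]-tol[1])&(np.abs(s[...,2]-c[2])<tol[2])).astype(np.uint8)
    k=np.zeros_like(m);k[seed[1]-box:seed[1]+box,seed[0]-box:seed[0]+box]=1
    n,l,st,ce=cv2.connectedComponentsWithStats(m*k,connectivity=4);i=l[seed[1],seed[0]];return ce[i],st[i]
E
python3 - <<'E'
from h import *
np.set_printoptions(precision=4,suppress=True)
a=manip.camera("top");b=manip.camera("scene")
def both(n,sa,sb,z0,z1,r,tol):
    o=[]
    for c,im,s in(("top",a,sa),("scene",b,sb)):
        if s: m,st=comp(im,s,tol);print(n,c,m,st);o.append((c,m))
    x,f=fit(o,z0,z1,r);print("  ->",x,f);[print("    ",c,fit([(c,m)],z0,z1,r)[0]) for c,m in o]
both("slim",(237,147),(226,161),.127,.151,.0215,(4,90,90))
both("broad",(261,181),(262,158),.114,.134,.0215,(10,120,90))
both("pot",(268,162),None,.049,.062,.023,(6,90,90))
both("lv",(249,135),(197,176),.053,.065,.008,(5,90,90))
both("sv",(297,195),None,.047,.059,.007,(10,90,90))
go((.5066,-.252),.35,-28)
E
```

```text
slim top [237.0119 149.6262] [226 138  23  24 420]
slim scene [226.7709 162.0443] [216 151  23  23 406]
  -> [ 0.5426 -0.1859] [-0.1098 -0.104   0.1169 -0.1323]
     top [ 0.5424 -0.1862]
     scene [ 0.5425 -0.1855]
broad top [260.6921 181.3282] [250 171  22  22 393]
broad scene [262.12 158.36] [252 148  21  22 375]
  -> [ 0.505  -0.2516] [-0.1487 -0.0638  0.1235 -0.2095]
     top [ 0.505 -0.252]
     scene [ 0.5048 -0.251 ]
pot top [267.7724 163.4103] [257 155  22  19 312]
  -> [ 0.5759 -0.2396] [-0. -0.]
     top [ 0.5759 -0.2396]
lv top [248.3881 134.3582] [244 130  10  10  67]
lv scene [196.3077 176.9077] [192 173   9   9  65]
  -> [ 0.6227 -0.174 ] [-0.027  -0.0544  0.0501 -0.0161]
     top [ 0.6226 -0.1741]
     scene [ 0.6227 -0.1739]
sv top [296.7119 194.1864] [293 190   9   9  59]
  -> [ 0.5353 -0.3217] [0. 0.]
     top [ 0.5353 -0.3217]
shift [ 390.  -240.    54.7] turn [  0.    -0.   -42.01] pos [ 0.2222 -0.6109  0.4047] t 1.65 w 0.0855 F [-0.5  0.5 -0.8] g 0.0 j [ 1.12  0.38  0.04  1.6  -0.02  1.16 -0.05]
```

Request:
{"op": "jog_arm", "data": {
  "targets": [
    [[0, 0, -4, 20, -12, 0, 0], [0, 0, -8, 55, -34, 0, 0], [0, 0, -13, 90, -55, 0, 0], [0, 0, -18, 125, -77, 0, 0], [0, 0, -23, 160, -98, 0, 0], [0, 0, -28, 195, -120, 0, 0], [0, 0, -33, 230, -142, 0, 0], [0, 0, -38, 265, -163, 0, 0], [0, 0, -42, 295, -182, 0, 0], [0, 0, -42, 325, -200, 0, 0]]
  ]
}}

```text
t: 2.48
ee_pos: [0.4603, -0.3097, 0.4051]
ee_rot: [0.856, 0.516, 0.0, 0.0]
ft_force: [0.9, -0.1, -0.1]
width: 0.0852
grip_force: 0.0
```

```bash
python3 -c "
from h import *
go((.505,-.2516),.281,-28)"
```

```text
shift [ 72.2  12.4 124.1] turn [ 0.04 -0.    0.18] pos [ 0.4603 -0.3097  0.4051] t 2.4833 w 0.0852 F [ 0.9 -0.1 -0.1] g 0.0 j [ 0.76  0.22 -0.27  1.82  0.06  1.11 -0.02]
```

Request:
{"op": "jog_arm", "data": {
  "targets": [
    [[0, 0, 0, 15, 2, 0, 0], [0, 0, 0, 35, 6, 10, 0], [0, 0, 0, 55, 10, 20, 0], [0, 0, 0, 68, 12, 30, 0], [0, 0, 0, 72, 12, 40, 0], [0, 0, 0, 72, 12, 45, 0], [0, 0, 0, 72, 12, 45, 0], [0, 0, 0, 72, 12, 45, 0], [0, 0, 0, 72, 12, 45, 0], [0, 0, 0, 72, 12, 45, 0]]
  ]
}}

```text
t: 3.32
ee_pos: [0.5033, -0.2552, 0.3605]
ee_rot: [0.858, 0.514, 0.0, 0.001]
ft_force: [0.6, 0.3, 0.0]
width: 0.0854
grip_force: 0.0
```

```bash
python3 -c "
from h import *
a=manip.camera('top');b=manip.camera('scene')
cv2.imwrite('pics/c1.png',np.hstack([cv2.resize(a[90:290,150:350],(400,400)),cv2.resize(b[60:260,150:350],(400,400))])[:,:,::-1])
go((.505,-.2516),.281,-28)"
```

```text
shift [ 3.5 -0.2 79.4] turn [ 0.07  0.01 -0.1 ] pos [ 0.5035 -0.2547  0.3604] t 3.4167 w 0.0853 F [-0.2 -1.1  0.9] g 0.0 j [ 0.66  0.29 -0.31  1.84  0.1   1.03 -0.18]
```

View pics/c1.png

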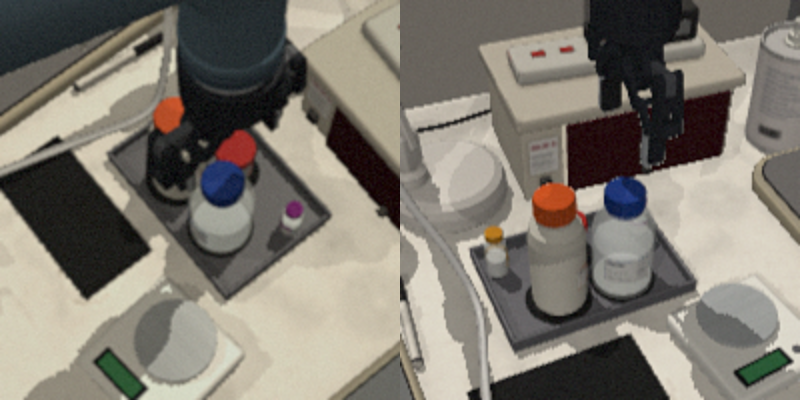

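The picture shows the open fingers above the bottles, straddling the blue cap along tray x. In the top crop the cap is at (222,182) and the bottles are undisturbed. I'm going down.

Request:
{"op": "jog_arm", "data": {
  "targets": [
    [[0, 0, 0, 2, 0, 8, 0], [0, 0, 0, 4, 0, 20, 0], [0, 0, 0, 4, 0, 35, 0], [0, 0, 0, 4, 0, 50, 0], [0, 0, 0, 4, 0, 63, 0], [0, 0, 0, 4, 0, 73, 0], [0, 0, 0, 4, 0, 79, 0], [0, 0, 0, 4, 0, 79, 0], [0, 0, 0, 4, 0, 79, 0], [0, 0, 0, 4, 0, 79, 0]]
  ]
}}

```text
t: 4.25
ee_pos: [0.506, -0.2505, 0.2814]
ee_rot: [0.857, 0.515, 0.0, 0.001]
ft_force: [-0.3, -0.3, -1.0]
width: 0.0855
grip_force: 0.0
```

```bash
python3 -c "
from h import *
go((.505,-.2516),.281,-28)"
```

```text
shift [-1.4 -0.4  0.4] turn [ 0.09 -0.01 -0.02] pos [ 0.506  -0.2505  0.2814] t 4.25 w 0.0855 F [-0.3 -0.3 -1. ] g 0.0 j [ 0.64  0.39 -0.3   1.89  0.14  0.88 -0.22]
```

Request:
{"op": "jog_arm", "data": {
  "targets": [
    [[0, 0, 0, -1, 0, 0, 0.2], [0, 0, 0, -1, 0, 0, 0.3], [0, 0, 0, -1, 0, 0, 0.4], [0, 0, 0, -1, 0, 0, 0.45], [0, 0, 0, -1, 0, 0, 0.5], [0, 0, 0, -1, 0, 0, 0.55], [0, 0, 0, -1, 0, 0, 0.65], [0, 0, 0, -1, 0, 0, 0.8], [0, 0, 0, -1, 0, 0, 1], [0, 0, 0, -1, 0, 0, 1]]
  ]
}}

```text
t: 5.08
ee_pos: [0.5053, -0.2513, 0.2814]
ee_rot: [0.857, 0.515, 0.0, 0.0]
ft_force: [-2.5, 1.2, 6.1]
width: 0.0414
grip_force: 61.0
```

```bash
python3 -c "
from h import *
go((.505,-.2516),.281,-28)
a=manip.camera('top');b=manip.camera('scene')
print(fit([('scene',comp(b,(262,158),(10,120,90))[0])],.114,.134,.0215), comp(b,(262,158),(10,120,90))[1])"
```

```text
shift [-0.4 -0.1  0.4] turn [ 0.04  0.   -0.02] pos [ 0.5053 -0.2513  0.2814] t 5.0833 w 0.0414 F [-2.5  1.2  6.1] g 61.0 j [ 0.64  0.39 -0.3   1.89  0.14  0.88 -0.22]
(array([ 0.45891115, -0.16838753]), array([1.01541661e-06, 6.61043345e-07])) [     0      0    512    384 196165]
```

Request:
{"op": "jog_arm", "data": {
  "targets": [
    [[0, 0, 0, 0, 0, -3, 1], [0, 0, 0, 0, 0, -10, 1], [0, 0, 0, 0, 0, -20, 1], [0, 0, 0, 0, 0, -32, 1], [0, 0, 0, 0, -4, -40, 1], [0, 0, 0, 0, -14, -44, 1], [0, 0, 0, 0, -29, -45, 1], [0, 0, 0, 0, -44, -45, 1], [0, 0, 0, 4, -59, -45, 1], [0, 0, 0, 11, -74, -45, 1]]
  ]
}}

```text
t: 6.02
ee_pos: [0.443, -0.2068, 0.3259]
ee_rot: [0.858, 0.514, -0.001, 0.0]
ft_force: [-0.1, -0.4, -2.7]
width: 0.0415
grip_force: 61.0
```

```bash
python3 -c "
from h import *
go((.4323,-.1301),.2805,-28)"
```

```text
shift [ 62.6 -45.6  45.4] turn [-0.03  0.05 -0.12] pos [ 0.443  -0.2068  0.3259] t 6.0167 w 0.0415 F [-0.1 -0.4 -2.7] g 61.0 j [ 0.66  0.19 -0.33  2.04  0.08  0.92 -0.21]
```

Request:
{"op": "jog_arm", "data": {
  "targets": [
    [[0, 0, 0, 10, -14, 0, 1], [0, 0, 0, 22, -27, 0, 1], [0, 0, 0, 34, -37, 0, 1], [0, 0, 0, 46, -43, 0, 1], [0, 0, 0, 55, -46, 5, 1], [0, 0, 0, 60, -46, 13, 1], [0, 0, 0, 62, -46, 22, 1], [0, 0, 0, 62, -46, 31, 1], [0, 0, 0, 62, -46, 37, 1], [0, 0, 0, 62, -46, 37, 1]]
  ]
}}

```text
t: 6.85
ee_pos: [0.4323, -0.131, 0.2864]
ee_rot: [0.858, 0.514, -0.002, -0.002]
ft_force: [-0.7, -0.8, -2.0]
width: 0.0413
grip_force: 61.0
```

```bash
python3 -c "
from h import *
go((.4323,-.1301),.2805,-28)"
```

```text
shift [ 0.9 -0.4  5.9] turn [-0.27  0.05 -0.08] pos [ 0.4323 -0.131   0.2864] t 6.85 w 0.0413 F [-0.7 -0.8 -2. ] g 61.0 j [ 0.57  0.19 -0.39  2.14  0.1   0.83 -0.37]
```

Next, lower it the rest of the way gently, then release.

Request:
{"op": "jog_arm", "data": {
  "targets": [
    [[0, 0, 0, 0, 0, 1.5, 1], [0, 0, 0, 0, 0, 3, 1], [0, 0, 0, 0, 0, 4, 1], [0, 0, 0, 0, 0, 5, 1], [0, 0, 0, 0, 0, 6, 1], [0, 0, 0, 0, 0, 6.5, 1], [0, 0, 0, 0, 0, 6.5, 1], [0, 0, 0, 0, 0, 6.5, 1], [0, 0, 0, 0, 0, 6.5, 1], [0, 0, 0, 0, 0, 6.5, 1]]
  ]
}}

```text
t: 7.68
ee_pos: [0.4334, -0.1304, 0.2823]
ee_rot: [0.857, 0.515, 0.0, 0.0]
ft_force: [0.4, -0.4, -2.6]
width: 0.0413
grip_force: 61.0
```

Request:
{"op": "jog_arm", "data": {
  "targets": [
    [[0, 0, 0, 0, 0, 0.5, 1], [0, 0, 0, 0, 0, 1, 1], [0, 0, 0, 0, 0, 1.5, 1], [0, 0, 0, 0, 0, 2, 1], [0, 0, 0, 0, 0, 2, 1], [0, 0, 0, 0, 0, 2, 0.6], [0, 0, 0, 0, 0, 2, 0.4], [0, 0, 0, 0, 0, 2, 0.2], [0, 0, 0, 0, 0, 2, 0], [0, 0, 0, 0, 0, 2, 0]]
  ]
}}

```text
t: 8.52
ee_pos: [0.4337, -0.1305, 0.2804]
ee_rot: [0.857, 0.515, 0.0, 0.0]
ft_force: [-0.6, -0.8, -0.0]
width: 0.0841
grip_force: 0.0
```

```bash
python3 -c "
from h import *
snap('scene','s2.png',(150,110,350,310),2.5)
go((.5426,-.1859),.3605,-28)"
```

```text
shift [  2.3 122.3 -80. ] turn [ 0.04 -0.01 -0.02] pos [ 0.4336 -0.1305  0.2804] t 8.5667 w 0.0854 F [1.  0.2 0.2] g 0.0 j [ 0.56  0.2  -0.39  2.15  0.11  0.81 -0.38]
```

View pics/s2.png

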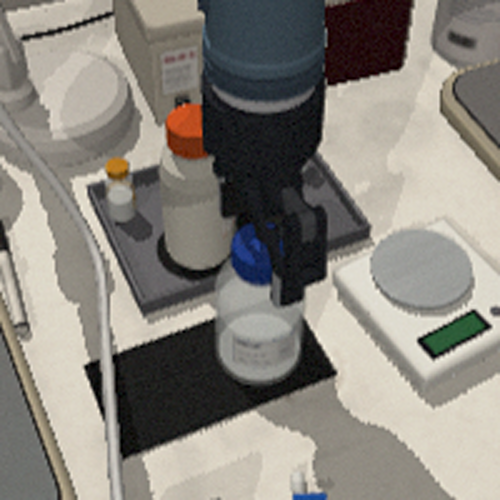

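The broad bottle stands upright on the right half of the mat, its base at about (260,365) in the crop. Now for the slim bottle.

Request:
{"op": "jog_arm", "data": {
  "targets": [
    [[0, 0, 0, 0, 0, -10, 0], [0, 0, 0, 0, 0, -30, 0], [0, 0, 0, 0, 3, -50, 0], [0, 0, 0, 0, 15, -68, 0], [0, 0, 0, 1, 40, -78, 0], [0, 0, 0, 1, 70, -80, 0], [0, 0, 0, 2, 98, -80, 0], [0, 0, 0, 2, 115, -80, 0], [0, 0, 0, 2, 122, -80, 0], [0, 0, 0, 2, 122, -80, 0]]
  ]
}}

```text
t: 9.4
ee_pos: [0.543, -0.1868, 0.3607]
ee_rot: [0.857, 0.515, 0.001, 0.0]
ft_force: [0.0, 0.2, 0.2]
width: 0.0856
grip_force: 0.0
```

```bash
python3 -c "
from h import *
go((.5426,-.1859),.294,-28)"
```

```text
shift [ 0.5 -0.8 66.7] turn [ 0.05 -0.04 -0.07] pos [ 0.543  -0.1868  0.3607] t 9.4 w 0.0856 F [0.  0.2 0.2] g 0.0 j [ 0.57  0.31 -0.36  1.81  0.12  1.04 -0.33]
```

Request:
{"op": "jog_arm", "data": {
  "targets": [
    [[0, 0, 0, 0, 0, 8, 0], [0, 0, 0, 0, 0, 20, 0], [0, 0, 0, 0, 0, 35, 0], [0, 0, 0, 0, 0, 48, 0], [0, 0, 0, 0, 0, 58, 0], [0, 0, 0, 0, 0, 64, 0], [0, 0, 0, 0, 0, 67, 0], [0, 0, 0, 0, 0, 67, 0], [0, 0, 0, 0, 0, 67, 0], [0, 0, 0, 0, 0, 67, 0]]
  ]
}}

```text
t: 10.23
ee_pos: [0.5425, -0.186, 0.294]
ee_rot: [0.857, 0.515, 0.001, 0.001]
ft_force: [0.3, -0.1, 1.2]
width: 0.0854
grip_force: 0.0
```

```bash
python3 -c "
from h import *
go((.5426,-.1859),.294,-28)"
```

```text
shift [ 0.1  0.  -0. ] turn [ 0.09 -0.02 -0.01] pos [ 0.5425 -0.186   0.294 ] t 10.2333 w 0.0854 F [ 0.3 -0.1  1.2] g 0.0 j [ 0.55  0.39 -0.35  1.86  0.16  0.91 -0.36]
```

Request:
{"op": "jog_arm", "data": {
  "targets": [
    [[0, 0, 0, 0, 0, 0, 0.2], [0, 0, 0, 0, 0, 0, 0.3], [0, 0, 0, 0, 0, 0, 0.4], [0, 0, 0, 0, 0, 0, 0.45], [0, 0, 0, 0, 0, 0, 0.5], [0, 0, 0, 0, 0, 0, 0.55], [0, 0, 0, 0, 0, 0, 0.65], [0, 0, 0, 0, 0, 0, 0.8], [0, 0, 0, 0, 0, 0, 1], [0, 0, 0, 0, 0, 0, 1]]
  ]
}}

```text
t: 11.07
ee_pos: [0.5423, -0.1858, 0.2938]
ee_rot: [0.857, 0.515, 0.0, 0.0]
ft_force: [-1.5, 0.5, 5.7]
width: 0.0412
grip_force: 61.0
```

```bash
python3 -c "
from h import *
go((.4664,-.0554),.293,-28)"
```

```text
shift [  79.5 -128.3    0.7] turn [ 0.03 -0.02 -0.01] pos [ 0.5423 -0.1858  0.2938] t 11.0667 w 0.0412 F [-1.5  0.5  5.7] g 61.0 j [ 0.55  0.39 -0.35  1.86  0.16  0.92 -0.36]
```

Request:
{"op": "jog_arm", "data": {
  "targets": [
    [[0, 0, 0, 0, 0, -3, 1], [0, 0, 0, 0, 0, -10, 1], [0, 0, 0, 0, 0, -20, 1], [0, 0, 0, 3, 0, -32, 1], [0, 0, 0, 10, -3, -40, 1], [0, 0, 0, 22, -8, -44, 1], [0, 0, 0, 36, -16, -45, 1], [0, 0, 0, 50, -26, -45, 1], [0, 0, 0, 63, -38, -45, 1], [0, 0, 0, 73, -53, -45, 1]]
  ]
}}

```text
t: 11.9
ee_pos: [0.5301, -0.0935, 0.3389]
ee_rot: [0.857, 0.516, 0.001, 0.0]
ft_force: [0.0, 0.4, -1.1]
width: 0.0414
grip_force: 60.9
```

```bash
python3 -c "
from h import *
go((.4664,-.0554),.293,-28)"
```

```text
shift [  3.9 -74.2  45.9] turn [ 0.07 -0.11  0.13] pos [ 0.5301 -0.0935  0.3389] t 11.9 w 0.0414 F [ 0.   0.4 -1.1] g 60.9 j [ 0.46  0.28 -0.41  1.91  0.13  0.98 -0.5 ]
```

Request:
{"op": "jog_arm", "data": {
  "targets": [
    [[0, 0, 0, 3, -16, 0, 1], [0, 0, 0, 4, -33, 0, 1], [0, 0, 0, 4, -50, 0, 1], [0, 0, 0, 4, -63, 0, 1], [0, 0, 0, 4, -71, 4, 1], [0, 0, 0, 4, -74, 12, 1], [0, 0, 0, 4, -74, 22, 1], [0, 0, 0, 4, -74, 32, 1], [0, 0, 0, 4, -74, 39, 1], [0, 0, 0, 4, -74, 41, 1]]
  ]
}}

```text
t: 12.73
ee_pos: [0.4657, -0.0587, 0.295]
ee_rot: [0.857, 0.515, -0.001, -0.001]
ft_force: [-0.1, -0.5, -2.7]
width: 0.0419
grip_force: 60.9
```

```bash
python3 -c "
from h import *
go((.4664,-.0554),.293,-28)"
```

```text
shift [ 3.3 -0.9  2. ] turn [-0.2   0.04 -0.05] pos [ 0.4657 -0.0587  0.295 ] t 12.7333 w 0.0419 F [-0.1 -0.5 -2.7] g 60.9 j [ 0.44  0.22 -0.44  2.1   0.12  0.86 -0.55]
```

Request:
{"op": "jog_arm", "data": {
  "targets": [
    [[0, 0, 0, 2, 0, 0.5, 1], [0, 0, 0, 2, 0, 1, 1], [0, 0, 0, 2, 0, 1.5, 1], [0, 0, 0, 2, 0, 2, 1], [0, 0, 0, 2, 0, 2.5, 1], [0, 0, 0, 2, 0, 2.5, 1], [0, 0, 0, 2, 0, 2.5, 1], [0, 0, 0, 2, 0, 2.5, 1], [0, 0, 0, 2, 0, 2.5, 1], [0, 0, 0, 2, 0, 2.5, 1]]
  ]
}}

```text
t: 13.57
ee_pos: [0.467, -0.0566, 0.2948]
ee_rot: [0.857, 0.515, 0.0, 0.0]
ft_force: [-0.4, 0.4, -2.9]
width: 0.0418
grip_force: 60.9
```

Request:
{"op": "jog_arm", "data": {
  "targets": [
    [[0, 0, 0, 0, 0, 0.5, 1], [0, 0, 0, 0, 0, 1, 1], [0, 0, 0, 0, 0, 1.5, 1], [0, 0, 0, 0, 0, 2, 1], [0, 0, 0, 0, 0, 2, 1], [0, 0, 0, 0, 0, 2, 0.6], [0, 0, 0, 0, 0, 2, 0.4], [0, 0, 0, 0, 0, 2, 0.2], [0, 0, 0, 0, 0, 2, 0], [0, 0, 0, 0, 0, 2, 0]]
  ]
}}

```text
t: 14.4
ee_pos: [0.4672, -0.0566, 0.2929]
ee_rot: [0.857, 0.515, 0.0, 0.0]
ft_force: [-0.7, -0.3, 0.4]
width: 0.0842
grip_force: 0.0
```

Request:
{"op": "jog_arm", "data": {
  "targets": [
    [[0, 0, 0, 0, 0, -10, 0], [0, 0, 0, 0, 0, -30, 0], [0, 0, 0, 0, 0, -55, 0], [0, 0, 0, 0, 0, -80, 0], [0, 0, 0, 0, 0, -105, 0], [0, 0, 0, 0, 0, -130, 0], [0, 0, 0, 0, -20, -150, 0], [0, 0, 0, 0, -40, -150, 0], [0, 0, 0, 0, -50, -150, 0], [0, 0, 0, 0, -50, -150, 0]]
  ]
}}

```text
t: 15.23
ee_pos: [0.4213, -0.0319, 0.443]
ee_rot: [0.857, 0.516, -0.0, 0.0]
ft_force: [-0.7, -0.4, 0.3]
width: 0.0852
grip_force: 0.0
```

```bash
python3 -c "
from h import *
a=manip.camera('top');b=manip.camera('scene')
cv2.imwrite('pics/c3.png',np.hstack([cv2.resize(a[110:310,140:340],(400,400)),cv2.resize(b[130:330,150:350],(400,400))])[:,:,::-1])
go((.57,-.2446),.30,62)
go((.57,-.2446),.30,-118)"
```

```text
shift [-117.4  229.3  142.5] turn [-2.e-02  4.e-02 -9.e+01] pos [ 0.4226 -0.0332  0.4424] t 15.3333 w 0.0855 F [ 0.1  0.2 -0.8] g 0.0 j [ 0.47 -0.08 -0.46  2.04 -0.04  1.17 -0.47]
shift [-117.4  229.3  142.5] turn [4.e-02 2.e-02 9.e+01] pos [ 0.4226 -0.0332  0.4424] t 15.3333 w 0.0855 F [ 0.1  0.2 -0.8] g 0.0 j [ 0.47 -0.08 -0.46  2.04 -0.04  1.17 -0.47]
```

View pics/c3.png

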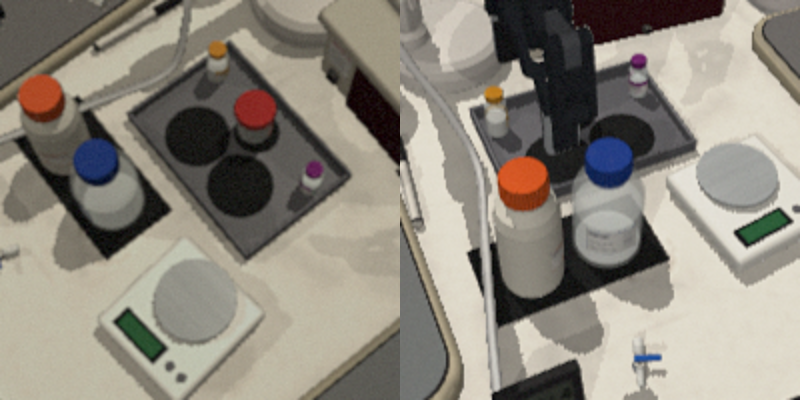

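Both bottles stand upright on the mat, clear of the tube. The top view is unobstructed: the lid is at (255,110), the pads at (197,136) and (240,185), and the pan at (195,300), all in crop pixels. I'll refit the pot, pads and pan.

```bash
python3 - <<'E'
from h import *
np.set_printoptions(precision=4,suppress=True)
a=manip.camera("top")
g=cv2.GaussianBlur(cv2.cvtColor(a,cv2.COLOR_RGB2GRAY),(3,3),0)
def seg(lo,hi,seed,z):
    m=cv2.inRange(g,lo,hi);m=cv2.morphologyEx(m,cv2.MORPH_OPEN,np.ones((3,3)));n,l,st,ce=cv2.connectedComponentsWithStats(m,connectivity=4);i=l[seed[1],seed[0]]
    v,u=np.where(l==i);P=np.array([at("top",(x,y),z)[:2]*1000 for x,y in zip(u,v)],np.float32)
    print(seed,g[seed[1],seed[0]],st[i],at("top",ce[i],z)[:2],"circ",cv2.minEnclosingCircle(P),"eqd",2*np.sqrt(cv2.contourArea(cv2.convexHull(P))/np.pi))
seg(0,45,(238,178),.005);seg(0,45,(260,203),.005);seg(130,185,(238,260),.037)
m,st=comp(a,(267,163),(6,100,100));print("lid",m,st,fit([("top",m)],.049,.062,.023)[0])
for s,z0,z1,r in(((248,134),.053,.065,.008),((297,194),.047,.059,.007)):
    m,st=comp(a,s,(10,90,90),10);print(m,st,fit([("top",m)],z0,z1,r)[0])
E
```

```text
(238, 178) 25 [ 223  164   56   55 1703] [ 0.5242 -0.2221] circ ((526.3755493164062, -220.09107971191406), 73.89060974121094) eqd 121.18966677782618
(260, 203) 24 [ 223  164   56   55 1703] [ 0.5242 -0.2221] circ ((526.3755493164062, -220.09107971191406), 73.89060974121094) eqd 121.18966677782618
(238, 260) 145 [   86    14   426   370 52319] [ 0.4835 -0.4045] circ ((564.0383911132812, -360.44586181640625), 490.6170959472656) eqd 775.6688416895688
lid [267.322  164.4576] [257 155  22  21 354] [ 0.5732 -0.2396]
[248.3768 134.3043] [244 130  10  10  69] [ 0.6227 -0.174 ]
[296.6909 194.3818] [293 191   9   8  55] [ 0.5349 -0.3218]
```

Request:
{"op": "jog_arm", "data": {
  "targets": [
    [[0, 0, -6, -8, 15, 0, 0], [0, 0, -13, -24, 45, 0, 0], [0, 0, -20, -40, 80, 0, 0], [0, 0, -27, -57, 112, 0, 0], [0, 0, -34, -74, 145, 0, 0], [0, 0, -41, -91, 178, 10, 0], [0, 0, -48, -104, 205, 20, 0], [0, 0, -55, -113, 222, 30, 0], [0, 0, -62, -117, 229, 40, 0], [0, 0, -69, -117, 229, 45, 0]]
  ]
}}

```text
t: 16.22
ee_pos: [0.5705, -0.2482, 0.3938]
ee_rot: [0.414, 0.91, -0.0, -0.002]
ft_force: [-1.2, 0.0, -1.0]
width: 0.0853
grip_force: 0.0
```

```bash
python3 - <<'E'
from h import *
np.set_printoptions(precision=4,suppress=True)
go((.5732,-.2396),.208,61.5)
a=manip.camera("top")
H=cv2.getPerspectiveTransform(np.float32([proj("top",(x,y,.037)) for x,y in((.42,-.2),(.42,-.32),(.3,-.32),(.3,-.2))]),np.float32([[0,0],[480,0],[480,480],[0,480]]))
w=cv2.warpPerspective(a,H,(480,480));g=cv2.GaussianBlur(cv2.cvtColor(w,cv2.COLOR_RGB2GRAY),(9,9),0)
c=cv2.HoughCircles(g,cv2.HOUGH_GRADIENT,1,50,param1=60,param2=15,minRadius=160,maxRadius=176)
for x,y,r in c[0][:3]: print(.42-y/4000,-.2-x/4000,r/4)
E
```

```text
shift [  4.1   8.1 185.8] turn [ -0.08  -0.2  -20.46] pos [ 0.5705 -0.2482  0.3938] t 16.2167 w 0.0853 F [-1.2  0.  -1. ] g 0.0 j [ 0.65  0.37 -0.38  1.66  0.15  1.14  0.95]Traceback (most recent call last):
  File "<stdin>", line 8, in <module>
TypeError: 'NoneType' object is not subscriptable
```

Request:
{"op": "jog_arm", "data": {
  "targets": [
    [[0, 0, -6, 1, 2, 5, 0], [0, 0, -12, 2, 4, 15, 0], [0, 0, -18, 4, 6, 30, 0], [0, 0, -20.5, 4, 8, 50, 0], [0, 0, -20.5, 4, 8, 70, 0], [0, 0, -20.5, 4, 8, 88, 0], [0, 0, -20.5, 4, 8, 100, 0], [0, 0, -20.5, 4, 8, 106, 0], [0, 0, -20.5, 4, 8, 106, 0], [0, 0, -20.5, 4, 8, 106, 0]]
  ]
}}

```text
t: 17.1
ee_pos: [0.5739, -0.2358, 0.2918]
ee_rot: [0.247, 0.969, 0.0, 0.0]
ft_force: [0.1, -0.4, -0.1]
width: 0.0856
grip_force: 0.0
```

```bash
python3 - <<'E'
from h import *
np.set_printoptions(precision=4,suppress=True)
go((.5732,-.2396),.208,61.5)
b=manip.camera("scene");a=manip.camera("top")
cv2.imwrite('pics/c4.png',np.hstack([cv2.resize(a[110:260,180:330],(400,400)),cv2.resize(b[100:250,180:330],(400,400))])[:,:,::-1])
cv2.imwrite('pics/raw_top.png',a[:,:,::-1])
E
```

```text
shift [-1.2 -3.6 83.8] turn [ 0.01  0.01 -0.06] pos [ 0.5739 -0.2358  0.2918] t 17.1 w 0.0856 F [ 0.1 -0.4 -0.1] g 0.0 j [ 0.66  0.48 -0.42  1.74  0.23  0.96  1.22]
```

View pics/c4.png

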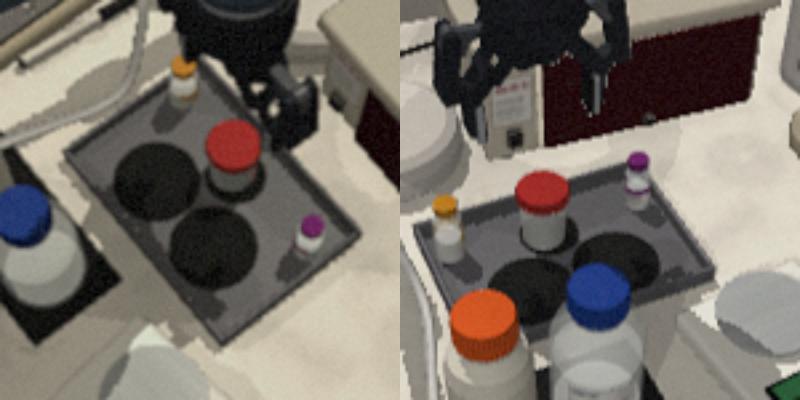

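The pot is now visible from both cameras, with the fingers high above it and the vials clear. I'll refine the pot from both views.

```bash
python3 - <<'E'
from h import *
np.set_printoptions(precision=4,suppress=True)
b=manip.camera("scene");a=manip.camera("top")
A=comp(a,(267,164),(6,100,110));B=comp(b,(233,171),(6,100,110));print(A,B)
p,f=fit([("top",A[0]),("scene",B[0])],.049,.062,.023);print(p,f,fit([("scene",B[0])],.049,.062,.023)[0])
go(p,.208,61.5)
E
```

```text
(array([267.2768, 164.3955]), array([257, 154,  21,  21, 354], dtype=int32)) (array([233.018 , 171.9317]), array([223, 164,  21,  17, 278], dtype=int32))
[ 0.5733 -0.2391] [-0.1878 -0.0648  0.1194 -0.2286] [ 0.5731 -0.2383]
shift [-0.6 -3.2 85.1] turn [ 0.01  0.15 -0.03] pos [ 0.5742 -0.2359  0.2931] t 17.3 w 0.0848 F [ 0.2 -0.  -0.1] g 0.0 j [ 0.66  0.48 -0.42  1.74  0.23  0.96  1.22]
```

Request:
{"op": "jog_arm", "data": {
  "targets": [
    [[0, 0, 0, -1, -3, 8, 0], [0, 0, 0, -1, -3, 20, 0], [0, 0, 0, -1, -3, 35, 0], [0, 0, 0, -1, -3, 50, 0], [0, 0, 0, -1, -3, 64, 0], [0, 0, 0, -1, -3, 75, 0], [0, 0, 0, -1, -3, 82, 0], [0, 0, 0, -1, -3, 84, 0], [0, 0, 0, -1, -3, 84, 0], [0, 0, 0, -1, -3, 84, 0]]
  ]
}}

```text
t: 18.13
ee_pos: [0.5734, -0.2388, 0.2081]
ee_rot: [0.246, 0.969, 0.0, 0.001]
ft_force: [0.6, -0.4, 0.2]
width: 0.0854
grip_force: 0.0
```

```bash
python3 -c "
from h import *
go((.5733,-.2391),.208,61.5)"
```

```text
shift [-0.1 -0.3  0.1] turn [ 0.01  0.06 -0.01] pos [ 0.5734 -0.2388  0.2081] t 18.1333 w 0.0854 F [ 0.6 -0.4  0.2] g 0.0 j [ 0.63  0.6  -0.39  1.78  0.29  0.82  1.18]
```

Request:
{"op": "jog_arm", "data": {
  "targets": [
    [[0, 0, 0, 0, 0, 0, 0.2], [0, 0, 0, 0, 0, 0, 0.3], [0, 0, 0, 0, 0, 0, 0.35], [0, 0, 0, 0, 0, 0, 0.4], [0, 0, 0, 0, 0, 0, 0.45], [0, 0, 0, 0, 0, 0, 0.5], [0, 0, 0, 0, 0, 0, 0.6], [0, 0, 0, 0, 0, 0, 0.75], [0, 0, 0, 0, 0, 0, 1], [0, 0, 0, 0, 0, 0, 1]]
  ]
}}

```text
t: 18.97
ee_pos: [0.5734, -0.239, 0.2084]
ee_rot: [0.246, 0.969, -0.0, 0.001]
ft_force: [-0.6, -0.2, 5.5]
width: 0.0446
grip_force: 61.0
```

Request:
{"op": "jog_arm", "data": {
  "targets": [
    [[0, 0, 0, 0, 0, -2, 1], [0, 0, 0, 0, 0, -8, 1], [0, 0, 0, 0, 0, -18, 1], [0, 0, 0, 0, 0, -32, 1], [0, 0, 0, 0, 0, -50, 1], [0, 0, 0, 0, 0, -68, 1], [0, 0, 0, 0, 0, -84, 1], [0, 0, 0, 0, 0, -96, 1], [0, 0, 0, 0, 0, -100, 1], [0, 0, 0, 0, 0, -100, 1]]
  ]
}}

```text
t: 19.8
ee_pos: [0.5736, -0.2389, 0.3098]
ee_rot: [0.246, 0.969, -0.0, 0.002]
ft_force: [-0.5, 0.1, -1.4]
width: 0.044
grip_force: 61.0
```

```bash
python3 - <<'E'
from h import *
np.set_printoptions(precision=4,suppress=True)
go((.362,-.262),.308,61.5)
for cam,x0 in(("top",0),("scene",0)):
    a=manip.camera(cam)
    if cam=="scene": snapb=a
    H=cv2.getPerspectiveTransform(np.float32([proj(cam,(x,y,.037)) for x,y in((.42,-.2),(.42,-.32),(.3,-.32),(.3,-.2))]),np.float32([[0,0],[480,0],[480,480],[0,480]]))
    w=cv2.warpPerspective(a,H,(480,480));cv2.imwrite(f"pics/pan_{cam}.png",w[:,:,::-1]);g=cv2.GaussianBlur(cv2.cvtColor(w,cv2.COLOR_RGB2GRAY),(9,9),0)
    c=cv2.HoughCircles(g,cv2.HOUGH_GRADIENT,1,50,param1=50,param2=8,minRadius=158,maxRadius=178)
    if c is not None:
        for x,y,r in c[0][:3]: print(cam,.42-y/4000,-.2-x/4000,r/4)
P=[cv2.imread(f"pics/pan_{c}.png") for c in("top","scene")]
cv2.imwrite("pics/c5.png",np.hstack([cv2.resize(P[0],(270,270)),cv2.resize(P[1],(270,270)),cv2.resize(snapb[120:255,150:285][:,:,::-1],(270,270))])[:,:800])
E
```

```text
shift [ 174.9 -121.3    1.1] turn [ 0.02  0.2  -0.01] pos [ 0.5736 -0.2389  0.3098] t 19.8 w 0.044 F [-0.5  0.1 -1.4] g 61.0 j [ 0.67  0.46 -0.43  1.73  0.22  0.99  1.23]
top 0.363125 -0.260625 42.975
top 0.35962498 -0.248125 43.525
scene 0.359375 -0.251875 42.675
scene 0.368875 -0.26287502 43.775
```

View pics/c5.png

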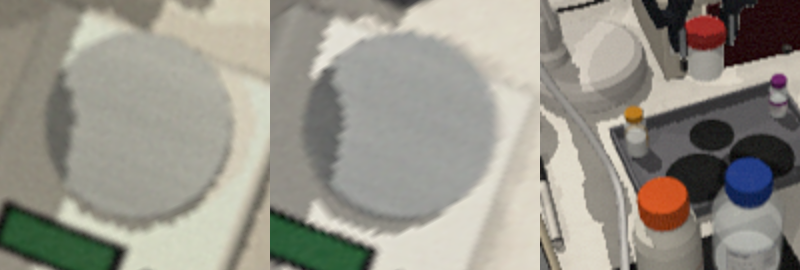

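The pot hangs upright in the gripper. Rectified at pan height, the pan spans 46–232 × 28–218 in the first tile and 303–497 × 33–218 in the second, which puts its centre at about (0.364, -0.260). Carrying the pot over.

Request:
{"op": "jog_arm", "data": {
  "targets": [
    [[0, 0, 0, 5, -3, 0, 1], [0, 0, 0, 17, -11, 0, 1], [0, 0, 0, 37, -25, 0, 1], [0, 0, 0, 60, -41, 0, 1], [0, 0, 0, 85, -58, 0, 1], [0, 0, 0, 110, -75, 0, 1], [0, 0, 0, 134, -91, 0, 1], [0, 0, 0, 155, -105, 0, 1], [0, 0, 0, 168, -114, 0, 1], [0, 0, 0, 174, -118, 0, 1]]
  ]
}}

```text
t: 20.73
ee_pos: [0.36, -0.2595, 0.3061]
ee_rot: [0.248, 0.969, 0.0, -0.003]
ft_force: [0.3, -0.1, -0.5]
width: 0.044
grip_force: 61.0
```

```bash
python3 -c "
from h import *
go((.364,-.260),.241,61.5)"
```

```text
shift [-4.1  1.6 65.1] turn [-0.05 -0.29 -0.2 ] pos [ 0.36   -0.2595  0.3061] t 20.7333 w 0.044 F [ 0.3 -0.1 -0.5] g 61.0 j [ 0.94  0.15 -0.43  2.14  0.08  0.87  1.53]
```

Request:
{"op": "jog_arm", "data": {
  "targets": [
    [[0, 0, 0, 0, 0, 5, 1], [0, 0, 0, 0, 0, 14, 1], [0, 0, 0, 0, 0, 26, 1], [0, 0, 0, 0, 0, 38, 1], [0, 0, 0, 0, 0, 47, 1], [0, 0, 0, 0, 0, 53, 1], [0, 0, 0, 0, 0, 56, 1], [0, 0, 0, 0, 0, 56, 1], [0, 0, 0, 0, 0, 56, 1], [0, 0, 0, 0, 0, 56, 1]]
  ]
}}

```text
t: 21.57
ee_pos: [0.3642, -0.2596, 0.2521]
ee_rot: [0.246, 0.969, -0.0, 0.001]
ft_force: [0.3, -0.7, -0.5]
width: 0.0442
grip_force: 61.0
```

```bash
python3 -c "
from h import *
go((.364,-.260),.241,61.5)"
```

```text
shift [-0.  -0.5 11.1] turn [-0.    0.07 -0.01] pos [ 0.3642 -0.2596  0.2521] t 21.5667 w 0.0442 F [ 0.3 -0.7 -0.5] g 61.0 j [ 0.91  0.25 -0.41  2.17  0.15  0.74  1.47]
```

Request:
{"op": "jog_arm", "data": {
  "targets": [
    [[0, 0, 0, 0, 0, 2, 1], [0, 0, 0, 0, 0, 4, 1], [0, 0, 0, 0, 0, 6, 1], [0, 0, 0, 0, 0, 8, 1], [0, 0, 0, 0, 0, 9.5, 1], [0, 0, 0, 0, 0, 10.5, 1], [0, 0, 0, 0, 0, 11, 1], [0, 0, 0, 0, 0, 11, 1], [0, 0, 0, 0, 0, 11, 1], [0, 0, 0, 0, 0, 11, 1]]
  ]
}}

```text
t: 22.4
ee_pos: [0.3638, -0.2594, 0.2407]
ee_rot: [0.246, 0.969, -0.0, 0.0]
ft_force: [-0.6, -0.3, -1.3]
width: 0.0444
grip_force: 61.0
```

```bash
python3 -c "
from h import *
go((.364,-.260),.240,61.5)
b=snap('scene','s6.png',(230,100,400,270),3)"
```

```text
shift [-0.5 -0.4  0.7] turn [ 0.    0.01 -0.01] pos [ 0.3638 -0.2594  0.2407] t 22.4 w 0.0444 F [-0.6 -0.3 -1.3] g 61.0 j [ 0.9   0.27 -0.41  2.18  0.16  0.72  1.46]
```

View pics/s6.png

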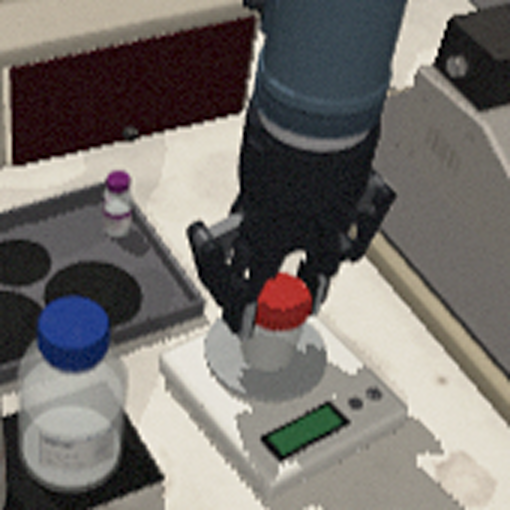

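The pot sits upright just above the middle of the pan, its base at about (268,362) in the crop and the pan centre about the same. I'll lower it 1 mm and release.

Request:
{"op": "jog_arm", "data": {
  "targets": [
    [[0, 0, 0, 0, 0, 0.3, 1], [0, 0, 0, 0, 0, 0.6, 1], [0, 0, 0, 0, 0, 1, 1], [0, 0, 0, 0, 0, 1, 1], [0, 0, 0, 0, 0, 1, 0.8], [0, 0, 0, 0, 0, 1, 0.6], [0, 0, 0, 0, 0, 1, 0.4], [0, 0, 0, 0, 0, 1, 0.2], [0, 0, 0, 0, 0, 1, 0], [0, 0, 0, 0, 0, 1, 0]]
  ]
}}

```text
t: 23.28
ee_pos: [0.3636, -0.2594, 0.2394]
ee_rot: [0.246, 0.969, 0.0, -0.0]
ft_force: [-0.6, 0.4, 0.8]
width: 0.0843
grip_force: 0.0
```

Request:
{"op": "jog_arm", "data": {
  "targets": [
    [[0, 0, 0, 0, 0, 0, 0], [0, 0, 0, 0, 0, -5, 0], [0, 0, 0, 0, 0, -20, 0], [0, 0, 0, 0, 0, -45, 0], [0, 0, 0, 0, 0, -75, 0], [0, 0, 0, 0, 0, -105, 0], [0, 0, 0, 0, 0, -130, 0], [0, 0, 6, 0, 0, -145, 0], [0, 0, 12, 0, 0, -150, 0], [0, 0, 18, 0, 0, -150, 0]]
  ]
}}

```text
t: 24.12
ee_pos: [0.3645, -0.2597, 0.3924]
ee_rot: [0.397, 0.918, -0.001, 0.002]
ft_force: [-0.2, -0.6, -0.1]
width: 0.0854
grip_force: 0.0
```

```bash
python3 - <<'E'
from h import *
np.set_printoptions(precision=4,suppress=True)
b=manip.camera("scene");a=manip.camera("top")
for c,im in(("top",a),("scene",b)):
    print([(round(r["p"],2),np.round(r["xy"],1)) for r in manip.cut_out("sample_pot",c)[:2]])
cv2.imwrite('pics/c7.png',np.hstack([cv2.resize(a[110:310,140:340],(400,400)),cv2.resize(b[100:270,230:400],(400,400))])[:,:,::-1])
# slim bottle on mat (orange cap; top of mat .004)
A=comp(a,tuple(proj("top",(.467,-.0566,.14)).astype(int)),(4,90,90));B=comp(b,tuple(proj("scene",(.467,-.0566,.14)).astype(int)),(4,90,90));print(A,B)
p,f=fit([("top",A[0]),("scene",B[0])],.126,.150,.0215,(.467,-.056));print(p,f)
go(p,.3605,-28)
E
```

```text
[(0.62, array([229.4, 256.9]))]
[(0.86, array([322.6, 206.6]))]
(array([158.6625, 156.9864]), array([ 137,  136,   44,   44, 1615], dtype=int32)) (array([210.0586, 220.2218]), array([199, 208,  25,  28, 478], dtype=int32))
[ 0.4696 -0.0552] [ 1.0408  0.1834 -0.3384  1.0292]
shift [ 74.4 217.6  29.1] turn [-0.02 -0.02 71.64] pos [ 0.3635 -0.2592  0.3896] t 24.3167 w 0.085 F [ 0.  -0.6 -0.2] g 0.0 j [ 0.95  0.03 -0.43  2.06  0.01  1.05  1.28]
```

View pics/c7.png

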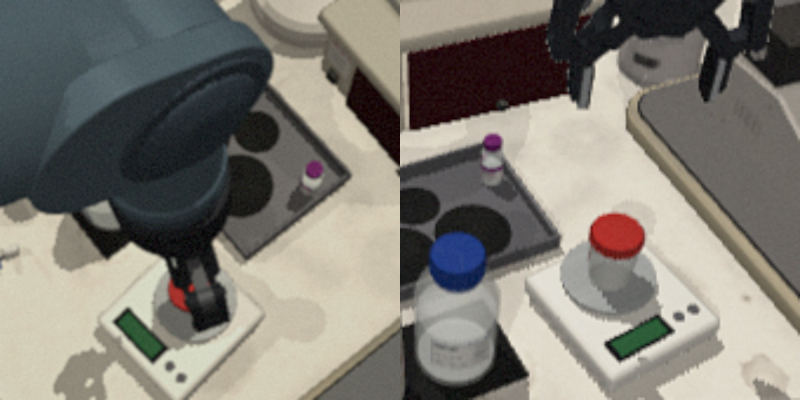

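The pot is upright in the middle of the pan, its base at about (610,280) in the crop. Returning the slim bottle first, back along its old path.

```bash
python3 -c "
from h import *
go((.4672,-.0566),.3605,-28)"
```

```text
shift [ 75.1 214.9  29.1] turn [-2.000e-02 -2.000e-02  7.164e+01] pos [ 0.3635 -0.2592  0.3896] t 24.3167 w 0.085 F [ 0.  -0.6 -0.2] g 0.0 j [ 0.95  0.03 -0.43  2.06  0.01  1.05  1.28]
```

Request:
{"op": "jog_arm", "data": {
  "targets": [
    [[0, 0, 5, 5, 15, 0, 0], [0, 0, 12, 15, 43, 0, 0], [0, 0, 19, 25, 72, 0, 0], [0, 0, 26, 35, 102, 0, 0], [0, 0, 33, 45, 132, 0, 0], [0, 0, 40, 55, 160, 0, 0], [0, 0, 47, 63, 185, 5, 0], [0, 0, 54, 69, 203, 10, 0], [0, 0, 61, 73, 213, 15, 0], [0, 0, 68, 73, 215, 20, 0]]
  ]
}}

```text
t: 25.15
ee_pos: [0.4702, -0.0551, 0.3692]
ee_rot: [0.828, 0.561, 0.001, -0.001]
ft_force: [0.1, -0.3, 1.2]
width: 0.0852
grip_force: 0.0
```

```bash
python3 -c "
from h import *
go((.4672,-.0566),.2932,-28)"
```

```text
shift [-2.6 -2.2 76. ] turn [-0.05 -0.11  6.3 ] pos [ 0.4702 -0.0551  0.3692] t 25.15 w 0.0852 F [ 0.1 -0.3  1.2] g 0.0 j [ 0.62  0.13 -0.62  2.02  0.09  1.02 -0.42]
```

Request:
{"op": "jog_arm", "data": {
  "targets": [
    [[0, 0, 3, -2, -1, 4, 0], [0, 0, 5, -2, -1, 12, 0], [0, 0, 6, -2, -1, 24, 0], [0, 0, 6, -2, -1, 38, 0], [0, 0, 6, -2, -1, 52, 0], [0, 0, 6, -2, -1, 64, 0], [0, 0, 6, -2, -1, 70, 0], [0, 0, 6, -2, -1, 70, 0], [0, 0, 6, -2, -1, 70, 0], [0, 0, 6, -2, -1, 70, 0]]
  ]
}}

```text
t: 25.98
ee_pos: [0.4683, -0.0599, 0.3003]
ee_rot: [0.856, 0.517, 0.0, 0.0]
ft_force: [0.4, -0.4, 1.3]
width: 0.0849
grip_force: 0.0
```

```bash
python3 -c "
from h import *
go((.4672,-.0566),.2932,-28)"
```

```text
shift [ 2.4 -2.5  7.1] turn [ 0.06 -0.03  0.23] pos [ 0.4683 -0.0599  0.3003] t 25.9833 w 0.0849 F [ 0.4 -0.4  1.3] g 0.0 j [ 0.59  0.23 -0.59  2.08  0.17  0.87 -0.59]
```

Request:
{"op": "jog_arm", "data": {
  "targets": [
    [[0, 0, 0.2, 1, -1, 3, 0], [0, 0, 0.2, 2.4, -2.5, 6, 0], [0, 0, 0.2, 2.4, -2.5, 7, 0], [0, 0, 0.2, 2.4, -2.5, 7, 0], [0, 0, 0.2, 2.4, -2.5, 7, 0], [0, 0, 0.2, 2.4, -2.5, 7, 0.1], [0, 0, 0.2, 2.4, -2.5, 7, 0.2], [0, 0, 0.2, 2.4, -2.5, 7, 0.3], [0, 0, 0.2, 2.4, -2.5, 7, 0.35], [0, 0, 0.2, 2.4, -2.5, 7, 0.4]]
  ]
}}

```text
t: 26.82
ee_pos: [0.4667, -0.0567, 0.2927]
ee_rot: [0.857, 0.515, 0.0, 0.0]
ft_force: [-0.4, -0.5, -0.1]
width: 0.0513
grip_force: 0.0
```

```bash
python3 -c "
from h import *
go((.4672,-.0566),.2932,-28)"
```

```text
shift [ 0.3  0.4 -0.5] turn [ 0. -0. -0.] pos [ 0.4667 -0.0567  0.2927] t 26.8167 w 0.0513 F [-0.4 -0.5 -0.1] g 0.0 j [ 0.58  0.24 -0.59  2.09  0.18  0.86 -0.61]
```

Request:
{"op": "jog_arm", "data": {
  "targets": [
    [[0, 0, 0, 0.3, 0.4, 0, 0.45], [0, 0, 0, 0.3, 0.4, 0, 0.5], [0, 0, 0, 0.3, 0.4, 0, 0.6], [0, 0, 0, 0.3, 0.4, 0, 0.8], [0, 0, 0, 0.3, 0.4, 0, 1], [0, 0, 0, 0.3, 0.4, 0, 1], [0, 0, 0, 0.3, 0.4, -3, 1], [0, 0, 0, 0.3, 0.4, -10, 1], [0, 0, 0, 0.3, 0.4, -20, 1], [0, 0, 0, 0.3, 0.4, -30, 1]]
  ]
}}

```text
t: 27.65
ee_pos: [0.4668, -0.0567, 0.323]
ee_rot: [0.857, 0.515, -0.0, -0.0]
ft_force: [-0.4, -0.5, -2.0]
width: 0.0416
grip_force: 60.9
```

```bash
python3 -c "
from h import *
go((.5426,-.1859),.294,-28)"
```

```text
shift [-78.5 127.6  28.9] turn [-0.07  0.02  0.  ] pos [ 0.4668 -0.0567  0.323 ] t 27.65 w 0.0416 F [-0.4 -0.5 -2. ] g 60.9 j [ 0.59  0.19 -0.6   2.07  0.14  0.92 -0.57]
```

Request:
{"op": "jog_arm", "data": {
  "targets": [
    [[0, 0, 0, 0, 2, -8, 1], [0, 0, 0, 0, 9, -14, 1], [0, 0, 0, 0, 22, -16, 1], [0, 0, 0, 0, 38, -16, 1], [0, 0, 0, -2, 56, -16, 1], [0, 0, 0, -8, 74, -16, 1], [0, 0, 0, -19, 90, -16, 1], [0, 0, 0, -33, 104, -16, 1], [0, 0, 0, -48, 115, -16, 1], [0, 0, 0, -60, 122, -16, 1]]
  ]
}}

```text
t: 28.48
ee_pos: [0.5476, -0.1695, 0.3391]
ee_rot: [0.858, 0.514, 0.0, 0.001]
ft_force: [0.0, -0.3, -1.5]
width: 0.0415
grip_force: 60.9
```

```bash
python3 -c "
from h import *
go((.5425,-.1859),.294,-28)"
```

```text
shift [-16.9   3.2  45.1] turn [ 0.09  0.01 -0.11] pos [ 0.5476 -0.1695  0.3391] t 28.4833 w 0.0415 F [ 0.  -0.3 -1.5] g 60.9 j [ 0.67  0.36 -0.52  1.83  0.21  1.01 -0.43]
```

Request:
{"op": "jog_arm", "data": {
  "targets": [
    [[0, 0, 0, -9, 3, 0, 1], [0, 0, 0, -14, 4, 3, 1], [0, 0, 0, -16, 4, 10, 1], [0, 0, 0, -16, 4, 20, 1], [0, 0, 0, -16, 4, 29, 1], [0, 0, 0, -16, 4, 35, 1], [0, 0, 0, -16, 4, 38, 1], [0, 0, 0, -16, 4, 38, 1], [0, 0, 0, -16, 4, 38, 1], [0, 0, 0, -16, 4, 38, 1]]
  ]
}}

```text
t: 29.32
ee_pos: [0.5432, -0.1826, 0.301]
ee_rot: [0.857, 0.515, 0.0, 0.0]
ft_force: [-0.1, 0.3, -2.0]
width: 0.0414
grip_force: 60.9
```

```bash
python3 -c "
from h import *
go((.5425,-.1859),.294,-28)"
```

```text
shift [-3.2  1.   7. ] turn [ 0.05 -0.02  0.03] pos [ 0.5432 -0.1826  0.301 ] t 29.3167 w 0.0414 F [-0.1  0.3 -2. ] g 60.9 j [ 0.67  0.4  -0.5   1.85  0.24  0.94 -0.42]
```

Request:
{"op": "jog_arm", "data": {
  "targets": [
    [[0, 0, 0, -1, 0.3, 0, 1], [0, 0, 0, -2.2, 0.6, 1, 1], [0, 0, 0, -3.2, 1, 2, 1], [0, 0, 0, -3.2, 1, 3, 1], [0, 0, 0, -3.2, 1, 4, 1], [0, 0, 0, -3.2, 1, 5, 1], [0, 0, 0, -3.2, 1, 6, 1], [0, 0, 0, -3.2, 1, 6, 1], [0, 0, 0, -3.2, 1, 6, 1], [0, 0, 0, -3.2, 1, 6, 1]]
  ]
}}

```text
t: 30.15
ee_pos: [0.5422, -0.1861, 0.2947]
ee_rot: [0.857, 0.515, 0.0, -0.0]
ft_force: [0.4, 1.0, -1.8]
width: 0.0414
grip_force: 60.9
```

```bash
python3 -c "
from h import *
go((.5425,-.1859),.294,-28)"
```

```text
shift [0.3 0.2 0.7] turn [ 0.   -0.01  0.01] pos [ 0.5422 -0.1861  0.2947] t 30.15 w 0.0414 F [ 0.4  1.  -1.8] g 60.9 j [ 0.68  0.41 -0.5   1.86  0.24  0.93 -0.42]
```

Request:
{"op": "jog_arm", "data": {
  "targets": [
    [[0, 0, 0, 0.3, 0.2, 0.3, 1], [0, 0, 0, 0.3, 0.2, 0.6, 1], [0, 0, 0, 0.3, 0.2, 1, 1], [0, 0, 0, 0.3, 0.2, 1, 1], [0, 0, 0, 0.3, 0.2, 1, 0.8], [0, 0, 0, 0.3, 0.2, 1, 0.6], [0, 0, 0, 0.3, 0.2, 1, 0.4], [0, 0, 0, 0.3, 0.2, 1, 0.2], [0, 0, 0, 0.3, 0.2, 1, 0], [0, 0, 0, 0.3, 0.2, 1, 0]]
  ]
}}

```text
t: 30.98
ee_pos: [0.5425, -0.1861, 0.2937]
ee_rot: [0.857, 0.515, 0.0, 0.0]
ft_force: [-0.3, -0.4, 0.6]
width: 0.0843
grip_force: 0.0
```

```bash
python3 -c "
from h import *
go((.4336,-.1305),.36,-28)"
```

```text
shift [  -2.  -122.3  -66.4] turn [ 0.02  0.   -0.01] pos [ 0.5425 -0.1861  0.2937] t 30.9833 w 0.0843 F [-0.3 -0.4  0.6] g 0.0 j [ 0.67  0.41 -0.5   1.86  0.24  0.93 -0.42]
```

Released at the pick-up pose. Up and over to the broad bottle.

Request:
{"op": "jog_arm", "data": {
  "targets": [
    [[0, 0, 0, 0, 0, -8, 0], [0, 0, 0, 0, 0, -25, 0], [0, 0, 0, 0, 0, -45, 0], [0, 0, 0, 0, -8, -60, 0], [0, 0, 0, -1, -28, -66, 0], [0, 0, 0, -1, -55, -66, 0], [0, 0, 0, -2, -85, -66, 0], [0, 0, 0, -2, -108, -66, 0], [0, 0, 0, -2, -120, -66, 0], [0, 0, 0, -2, -122, -66, 0]]
  ]
}}

```text
t: 31.82
ee_pos: [0.4319, -0.1292, 0.3598]
ee_rot: [0.857, 0.516, -0.001, 0.0]
ft_force: [0.2, 0.1, -0.4]
width: 0.0854
grip_force: 0.0
```

```bash
python3 -c "
from h import *
go((.4336,-.1305),.2806,-28)"
```

```text
shift [-0.2  2.2 79.2] turn [-0.05  0.11  0.07] pos [ 0.4319 -0.1292  0.3598] t 31.8167 w 0.0854 F [ 0.2  0.1 -0.4] g 0.0 j [ 0.75  0.09 -0.57  2.08  0.06  0.99 -0.34]
```

Request:
{"op": "jog_arm", "data": {
  "targets": [
    [[0, 0, 0, 0, 0, 5, 0], [0, 0, 0, 0, 1, 16, 0], [0, 0, 0, 0, 1, 31, 0], [0, 0, 0, 0, 1, 46, 0], [0, 0, 0, 0, 1, 60, 0], [0, 0, 0, 0, 1, 71, 0], [0, 0, 0, 0, 1, 78, 0], [0, 0, 0, 0, 1, 79, 0], [0, 0, 0, 0, 1, 79, 0], [0, 0, 0, 0, 1, 79, 0]]
  ]
}}

```text
t: 32.65
ee_pos: [0.4353, -0.1311, 0.281]
ee_rot: [0.857, 0.515, 0.0, 0.0]
ft_force: [1.1, 0.1, 0.1]
width: 0.0856
grip_force: 0.0
```

```bash
python3 -c "
from h import *
go((.4336,-.1305),.2806,-28)"
```

```text
shift [-0.3 -1.8  0.4] turn [ 0.05 -0.03 -0.  ] pos [ 0.4353 -0.1311  0.281 ] t 32.65 w 0.0856 F [1.1 0.1 0.1] g 0.0 j [ 0.72  0.23 -0.56  2.14  0.16  0.82 -0.43]
```

Request:
{"op": "jog_arm", "data": {
  "targets": [
    [[0, 0, 0, -0.3, -1.7, 0.4, 0.2], [0, 0, 0, -0.3, -1.7, 0.4, 0.35], [0, 0, 0, -0.3, -1.7, 0.4, 0.42], [0, 0, 0, -0.3, -1.7, 0.4, 0.48], [0, 0, 0, -0.3, -1.7, 0.4, 0.55], [0, 0, 0, -0.3, -1.7, 0.4, 0.7], [0, 0, 0, -0.3, -1.7, 0.4, 1], [0, 0, 0, -0.3, -1.7, 0.4, 1], [0, 0, 0, -0.3, -1.7, 0.4, 1], [0, 0, 0, -0.3, -1.7, 0.4, 1]]
  ]
}}

```text
t: 33.48
ee_pos: [0.4334, -0.1304, 0.281]
ee_rot: [0.857, 0.515, 0.0, 0.0]
ft_force: [-1.7, 1.3, 5.2]
width: 0.0412
grip_force: 60.8
```

```bash
python3 -c "
from h import *
go((.5050,-.2516),.281,-28)"
```

```text
shift [-7.340e+01  1.201e+02  1.000e-01] turn [ 0.04  0.01 -0.  ] pos [ 0.4334 -0.1304  0.281 ] t 33.4833 w 0.0412 F [-1.7  1.3  5.2] g 60.8 j [ 0.72  0.22 -0.56  2.14  0.16  0.82 -0.43]
```

Request:
{"op": "jog_arm", "data": {
  "targets": [
    [[0, 0, 0, 0, 0, -3, 1], [0, 0, 0, 0, 0, -10, 1], [0, 0, 0, 0, 0, -22, 1], [0, 0, 0, -3, 1, -34, 1], [0, 0, 0, -11, 4, -42, 1], [0, 0, 0, -24, 11, -45, 1], [0, 0, 0, -38, 21, -46, 1], [0, 0, 0, -51, 33, -46, 1], [0, 0, 0, -61, 46, -46, 1], [0, 0, 0, -68, 60, -46, 1]]
  ]
}}

```text
t: 34.32
ee_pos: [0.4535, -0.2206, 0.3258]
ee_rot: [0.858, 0.514, -0.001, -0.0]
ft_force: [-0.2, -1.3, -2.5]
width: 0.0411
grip_force: 60.9
```

```bash
python3 -c "
from h import *
go((.5050,-.2516),.2825,-28)"
```

```text
shift [-3.1 60.1 43.2] turn [-0.07  0.05 -0.11] pos [ 0.4535 -0.2206  0.3258] t 34.3167 w 0.0411 F [-0.2 -1.3 -2.5] g 60.9 j [ 0.82  0.24 -0.5   2.    0.14  0.94 -0.24]
```

Request:
{"op": "jog_arm", "data": {
  "targets": [
    [[0, 0, 0, -2, 14, 0, 1], [0, 0, 0, -3, 28, 0, 1], [0, 0, 0, -3, 42, 0, 1], [0, 0, 0, -3, 53, 0, 1], [0, 0, 0, -3, 59, 4, 1], [0, 0, 0, -3, 60, 12, 1], [0, 0, 0, -3, 60, 22, 1], [0, 0, 0, -3, 60, 30, 1], [0, 0, 0, -3, 60, 35, 1], [0, 0, 0, -3, 60, 36, 1]]
  ]
}}

```text
t: 35.15
ee_pos: [0.5042, -0.2488, 0.288]
ee_rot: [0.857, 0.515, -0.001, -0.002]
ft_force: [-0.2, 0.1, -3.3]
width: 0.0415
grip_force: 61.0
```

```bash
python3 -c "
from h import *
go((.5050,-.2516),.2825,-28)"
```

```text
shift [-2.1  2.   5.5] turn [-0.26  0.02  0.02] pos [ 0.5042 -0.2488  0.288 ] t 35.15 w 0.0415 F [-0.2  0.1 -3.3] g 61.0 j [ 0.78  0.4  -0.46  1.89  0.22  0.91 -0.28]
```

Request:
{"op": "jog_arm", "data": {
  "targets": [
    [[0, 0, 0, -1, 0.5, 0.5, 1], [0, 0, 0, -1.5, 1, 1.5, 1], [0, 0, 0, -1.8, 1, 2.5, 1], [0, 0, 0, -1.8, 1, 3.5, 1], [0, 0, 0, -1.8, 1, 4, 1], [0, 0, 0, -1.8, 1, 4, 1], [0, 0, 0, -1.8, 1, 4, 1], [0, 0, 0, -1.8, 1, 4, 1], [0, 0, 0, -1.8, 1, 4, 1], [0, 0, 0, -1.8, 1, 4, 1]]
  ]
}}

```text
t: 35.98
ee_pos: [0.5058, -0.2515, 0.2863]
ee_rot: [0.857, 0.515, 0.0, 0.0]
ft_force: [0.6, 0.4, -2.0]
width: 0.0411
grip_force: 61.0
```

```bash
python3 -c "
from h import *
go((.5051,-.2515),.282,-28)"
```

```text
shift [-0.3 -0.6  4.3] turn [ 0.01 -0.    0.  ] pos [ 0.5058 -0.2515  0.2863] t 35.9833 w 0.0411 F [ 0.6  0.4 -2. ] g 61.0 j [ 0.78  0.4  -0.46  1.88  0.22  0.91 -0.28]
```

Request:
{"op": "jog_arm", "data": {
  "targets": [
    [[0, 0, 0, -0.3, -0.6, 0.8, 1], [0, 0, 0, -0.3, -0.6, 1.6, 1], [0, 0, 0, -0.3, -0.6, 2.4, 1], [0, 0, 0, -0.3, -0.6, 3.2, 1], [0, 0, 0, -0.3, -0.6, 4, 1], [0, 0, 0, -0.3, -0.6, 4.3, 1], [0, 0, 0, -0.3, -0.6, 4.3, 1], [0, 0, 0, -0.3, -0.6, 4.3, 1], [0, 0, 0, -0.3, -0.6, 4.3, 1], [0, 0, 0, -0.3, -0.6, 4.3, 1]]
  ]
}}

```text
t: 36.82
ee_pos: [0.5051, -0.2514, 0.2822]
ee_rot: [0.857, 0.515, -0.0, -0.0]
ft_force: [-1.3, 1.2, 1.8]
width: 0.0411
grip_force: 61.1
```

```bash
python3 -c "
from h import *
go((.5051,-.2515),.282,-28)"
```

```text
shift [-0.1  0.1  0.2] turn [-0.  0.  0.] pos [ 0.5051 -0.2514  0.2822] t 36.8167 w 0.0411 F [-1.3  1.2  1.8] g 61.1 j [ 0.78  0.41 -0.46  1.89  0.23  0.9  -0.28]
```

The bottle is resting on the tray floor (the weight has come off the wrist). Release and retreat.

Request:
{"op": "jog_arm", "data": {
  "targets": [
    [[0, 0, 0, 0, 0, 0, 0.8], [0, 0, 0, 0, 0, 0, 0.6], [0, 0, 0, 0, 0, 0, 0.45], [0, 0, 0, 0, 0, 0, 0.3], [0, 0, 0, 0, 0, 0, 0.15], [0, 0, 0, 0, 0, 0, 0], [0, 0, 0, 0, 0, 0, 0], [0, 0, 0, 0, 0, 0, 0], [0, 0, 0, 0, 0, -5, 0], [0, 0, 0, 0, 0, -15, 0]]
  ]
}}

```text
t: 37.65
ee_pos: [0.5044, -0.2513, 0.2962]
ee_rot: [0.857, 0.515, -0.001, -0.001]
ft_force: [-0.1, -0.1, -0.2]
width: 0.0857
grip_force: 0.0
```

Request:
{"op": "jog_arm", "data": {
  "targets": [
    [[0, 0, 0, 0, 0, -15, 0], [0, 0, 0, 0, 0, -35, 0], [0, 0, 0, 0, 0, -60, 0], [0, 0, 0, 0, 0, -90, 0], [0, 0, 0, -20, 0, -115, 0], [0, 0, 0, -50, 0, -130, 0], [0, 0, 0, -85, 0, -130, 0], [0, 0, 0, -120, 0, -130, 0], [0, 0, 0, -155, 0, -130, 0], [0, 0, 0, -180, 0, -130, 0]]
  ]
}}

```text
t: 38.48
ee_pos: [0.4181, -0.4137, 0.4285]
ee_rot: [0.858, 0.513, -0.001, 0.001]
ft_force: [0.3, 0.4, -1.0]
width: 0.0856
grip_force: 0.0
```

Request:
{"op": "jog_arm", "data": {
  "targets": [
    [[0, 0, 0, -10, 0, 0, 0], [0, 0, 0, -30, 0, 0, 0], [0, 0, 0, -60, -10, 0, 0], [0, 0, 0, -90, -25, 0, 0], [0, 0, 0, -120, -40, 0, 0], [0, 0, 0, -140, -50, 0, 0], [0, 0, 0, -150, -60, 0, 0], [0, 0, 0, -150, -60, 0, 0], [0, 0, 0, -150, -60, 0, 0], [0, 0, 0, -150, -60, 0, 0]]
  ]
}}

```text
t: 39.32
ee_pos: [0.2996, -0.5131, 0.4275]
ee_rot: [0.856, 0.517, 0.001, 0.0]
ft_force: [-0.4, 0.4, -0.4]
width: 0.0855
grip_force: 0.0
```

```bash
python3 - <<'E'
from h import *
np.set_printoptions(precision=4,suppress=True)
a=manip.camera("top");b=manip.camera("scene")
cv2.imwrite('pics/c8.png',np.hstack([cv2.resize(a[110:310,140:340],(400,400)),cv2.resize(b[110:310,180:380],(400,400))])[:,:,::-1])
for n,sa,sb,z0,z1,r,tol in(("slim",(237,147),(226,161),.127,.151,.0215,(4,90,90)),("broad",(261,181),(262,158),.114,.134,.0215,(10,120,90))):
    o=[("top",comp(a,sa,tol)[0]),("scene",comp(b,sb,tol)[0])];print(n,fit(o,z0,z1,r))
s=proj("top",(.364,-.26,.09)).astype(int),proj("scene",(.364,-.26,.09)).astype(int)
o=[(c,comp(i,tuple(k),(6,100,110))[0]) for c,i,k in zip(("top","scene"),(a,b),s)];print("pot",fit(o,.081,.094,.023,(.364,-.26)))
for s,z0,z1,r in(((248,134),.053,.065,.008),((297,194),.047,.059,.007)): print(fit([("top",comp(a,s,(10,90,90),10)[0])],z0,z1,r)[0])
E
```

```text
slim (array([ 0.5431, -0.1858]), array([-0.3293, -0.1164,  0.181 , -0.1536]))
broad (array([ 0.5057, -0.2517]), array([-0.2049,  0.1304, -0.0409, -0.3596]))
pot (array([ 0.3638, -0.2595]), array([-0.1212, -0.1593,  0.1937, -0.1371]))
[ 0.6228 -0.174 ]
[ 0.5351 -0.3218]
```

View pics/c8.png

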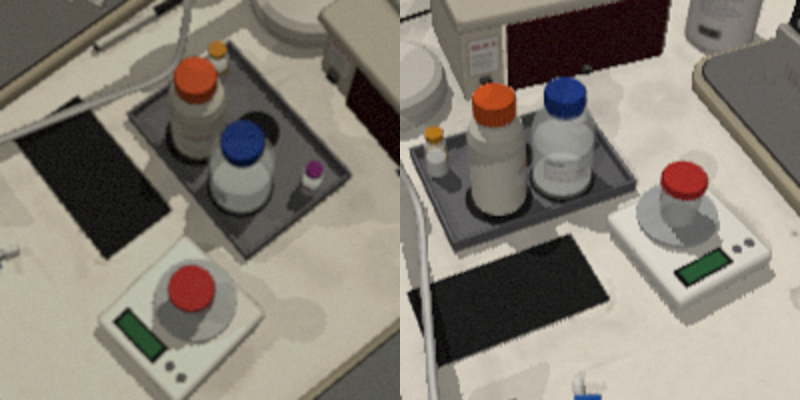

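Both bottles are upright on their pads, within about 1 mm of where they started. The pot is in the middle of the pan, lid at (192,288) in the top crop, and the vials haven't moved. Handing in.

```bash
python3 -c "
from workcell import manip
print(manip.job_done())"
```

```text
the job is handed in; nothing more can be done
None
```

The job is handed in after about 39 s of the 115 s allowed: the pot stands upright in the middle of the balance pan, both bottles are upright within about 1 mm of where they started, and the vials have not moved; no verdict came back.

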